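# Put the two-tier serving stand together

### The job

Put the little two-tier serving stand together on the bar where its base stands. First stand the lying square pillar upright on the worktop and let go of it, then take it again and lower it over the base's rod until it sits flat on the base board; then lower the upper board, hub up, over the same rod onto the pillar, with its long sides parallel to those of the base board. Lower both down the rod under control, without dropping them, and leave the glasses, mug, sugar bowl, tea packet and pink bowl where they are.

Things in the scene. Friction and masses are not known exactly. Their poses are not given: they have to be found in the camera images.
- stand: The base of the serving stand, fixed to the worktop: a light wooden board 170 x 130 mm (170 along its x axis), top face 12 mm above the worktop, with an upright steel rod of 12 mm diameter at its middle. Origin: underside of the board, on the rod's axis; z up along the rod.
- rod_tip (a point): The top of the rod, 126 mm above the worktop (114 mm above the board). Its last 8 mm taper like a bullet to 4 mm diameter.
- rod_foot (a point): The foot of the rod, on its axis, level with the base board's top face.
- pillar_mid (a point): Centre of the pillar: white glazed post 40 x 40 mm, 90 mm long, brass band near each end (both ends alike), 0.16 kg, drilled through lengthwise with a 15 mm hole. z runs along the hole, x and y square to its flat sides. Starts lying on a flat side, length within 0.3 rad of world y, centre 20 mm above the worktop. Seated: centre 57 mm, top 102 mm above the worktop; rod stands 24 mm out of it.
- tier_hub (a point): Centre of the upper board's hub. Light wooden board 150 (its x) x 110 x 8 mm with low brass lip; white square hub 36 x 36 mm, 34 mm high, on its middle, sides parallel to the board's; 15 mm hole through both (z, up); 0.22 kg. This point is 25 mm above the board's underside and 17 mm below the hub's top. Starts flat on the worktop, hub up. Seated on the pillar it is 127 mm above the worktop.
- tumbler: Bystander: a faceted drinking glass, 69 mm wide, 115 mm tall, loose, behind left. Origin: centre of its underside.
- mug: Bystander: a grey stoneware mug, 70 mm wide (102 mm with its handle), 90 mm tall, loose, behind left. Origin: near the middle of its underside.
- sugar_bowl: Bystander: a white porcelain sugar bowl with a knobbed lid, 67 mm wide, 74 mm tall, loose. Origin: centre of its underside.
- tea_packet: Bystander: a yellow cardboard tea packet, 65 x 115 mm, 55 mm tall, loose. Origin: centre of its underside.
- bowl: Bystander: a small pink plastic bowl, 86 mm wide, 40 mm tall, loose, behind right. Origin: centre of its underside.

How it is judged (in metres and radians):
On the way, in this order (a step that is already met when the one before it is completed fails the run):
1. the pillar stands upright on the worktop, let go, away from the rod (angle between the z axis of pillar_mid and the z axis of stand, either way round below 0.06 rad and height (world z) of pillar_mid between 0.042 and 0.049 m and horizontal distance between pillar_mid and rod_foot above 0.05 m and contact force between pillar and the fingers below 0.05 N and linear speed of pillar below 0.02 m/s and angular speed of pillar below 0.1 rad/s), for 0.2 s.
2. the pillar is on the rod, flat on the base board, and the upper board is not yet on the rod (horizontal distance between pillar_mid and rod_foot below 0.004 m and z of pillar_mid in the frame of stand between 0.0545 and 0.0595 m and angle between the z axis of pillar_mid and the z axis of stand, either way round below 0.04 rad and horizontal distance between tier_hub and rod_foot above 0.05 m), for 0.2 s.
3. the upper board is on the rod, flat on the pillar (horizontal distance between each of pillar_mid, tier_hub and rod_foot below 0.004 m and z of pillar_mid in the frame of stand between 0.0545 and 0.0595 m and angle between the z axis of pillar_mid and the z axis of stand, either way round below 0.04 rad and z of tier_hub in the frame of stand between 0.124 and 0.13 m and angle between tier_hub's own z axis and vertical below 0.04 rad and angle between the x axis of tier_hub and the x axis of stand, either way round below 0.2 rad), for 0.2 s.
At the end, for the whole second after the job is handed in: Pillar on the rod, flat on the base board (within 4 mm of its axis, 2.5 mm in height, 0.04 rad); upper board on the rod, hub up, flat on the pillar (4 mm, 3 mm, 0.04 rad), long sides within 0.2 rad of the base board's; both let go and at rest (all of step 3 and contact force between each of pillar, tier and the fingers below 0.05 N and linear speed of each of pillar, tier below 0.02 m/s and angular speed of each of pillar, tier below 0.1 rad/s); the robot touches nothing.
It fails at once if the pillar is dropped down the rod (faster than 0.4 m/s while on it) (horizontal distance between pillar_mid and rod_foot below 0.006 m and z of pillar_mid in the frame of stand below 0.165 m and linear speed of pillar above 0.4 m/s).
It fails at once if the upper board is dropped down the rod (faster than 0.4 m/s while on it) (horizontal distance between tier_hub and rod_foot below 0.006 m and z of tier_hub in the frame of stand below 0.145 m and linear speed of tier above 0.4 m/s).
It fails at once if the glass, mug, sugar bowl, tea packet or pink bowl is pushed more than 30 mm or tipped (distance of any of tumbler, mug, sugar_bowl, tea_packet, bowl from where it was at the start of the episode above 0.03 m or angle between any of tumbler, mug, sugar_bowl, tea_packet, bowl's own z axis and vertical above 0.35 rad).
It also fails if it takes over 72 s, if anything falls off the work surface, if the arm or the gripper's body presses on something with over 40 N, if the wrist force passes 120 N, or if a joint passes its speed limit or range.

### The arm

A 6-joint arm with a two-finger parallel gripper is mounted at the origin on a cart in front of the work surface, level with it; the furniture and walls round the work are solid. World frame = base frame: x ahead of the robot, y to its left, z up, the work surface at z = 0. Lengths are in mm, angles in rad, forces in N, time in s.
With the tool pointing down it reaches from about 250 to 800 mm from the base axis. Payload 8.5 kg.
Tool frame: the origin (TCP) lies midway between the tips of the shut fingers; the grasp point (between the pads) lies 19 mm behind it (hold_point_z is the z of the grasp point in the tool frame, in mm); z points along the fingers, y is the line along which they close (so a half turn about z gives the same grasp; the last joint's range is limited). The gripper opens to 85 mm and grips with 20 to 120 N. Pads are 22 mm wide; open, the fingers measure 114 mm over their backs; the gripper's body (76 mm by 85 mm) begins 54 mm behind the grasp point. The pads swing forward as they close: fully open they stand 13 mm farther back than shut.
Start: joints at [1.285, 0.238, -0.013, 1.319, 0, 1.571], TCP at [147.996, 503.659, 200.576] pointing down, gripper open.
Joint ranges: [-2.66, 2.66], [-1.03, 1.9], [-1.14, 1.46], [-1.82, 2.27], [-1.45, 1.34], [-3.14, 3.14]. Speed limits (rad/s): [2.22, 2.22, 2.79, 3.14, 3.14, 3.14].

### API

Orientations are given as a unit quaternion [x, y, z, w].
In Python, from workcell import observe, get_image, close_job, look_for, spot_point, hold_point_z gives the robot as it stands. The module is installed in compiled form; this text tells all that it offers.
- The arm moves only by the tool apply_moves, never from a script. Its argument "series" is a list of rows, each an object with "dp": the shift along the tool's x, y, z in mm, a list of three; "angular": the turn, a rotation vector about the tool's x, y, z in degrees, a list of three. In form: [{"dp": [dx, dy, dz], "angular": [wx, wy, wz]}, ...]. A call has exactly 8 rows; each row shifts and turns the commanded pose from where the row before left it, along the tool's axes as they then stand; what a row does not reach is not made up. A row lasts 1/10 s, in which the tool goes at most 50 mm and 8.59 degrees, less where a joint would pass 70% of its speed; a pose out of reach is approached as far as the arm can. A call is refused whole if a number of a shift passes 50 or a number of a turn 8.59, either way. A call with a gripper value outside its range is refused whole. "fingers" is the finger opening in mm, from 0 to 85.4, set as the call begins (left out, the last holds). The fingers move at their own pace and stop on an object; "grip_force" is the grip in N (left out, the last holds). Time passes only in rows, so rows that do not move let the fingers close, or fill a call up. It gives the time, the measured TCP pose, the force, the opening and the grip force at its end, in the units of the state.
- observe(): the state, without advancing time (a new reading comes with each control period).
- get_image(name): name is "side" or "top"; returns a dict with "img" (420x560x3 uint8, blue, green, red), "fx", "fy", "cx", "cy" (pixels), "k1" (the pictures are not rectified: a ray, as slopes to the right and down, at radius r is drawn at 1 + k1 r^2 times it, then the intrinsics apply), "R" (3x3) and "t" (3): a world point X has camera coordinates R X + t. Camera axes: x right, y down, z forward; pixel columns grow to the right and rows downward; lengths in mm; the calibration is good to about 2 mm. A picture is of the moment at which its call begins. There is no depth.
- close_job(): hands the job in; it is judged then, once.
Trained networks look in a picture, given as the dict that the camera call returned (one of the last four; its "shot" number tells which), for a name from the list of things; names that differ only in an ending like _2 or _b are one class to them, and where a whole thing is asked for, a point or a joint stands for the part that bears it (a point fixed in the world has none). Each returns a list of dicts, best first, with "p" (0 to 1); they miss things now and then, are a little off and sometimes report something else, mostly with a low value. They report only what shows in the picture. A call takes as long as a camera call.
- look_for(picture, thing): "xyz" ([x, y, z] in mm, in the coordinates of the camera as it stood for that picture, good to about 4 mm: the middle of the surface that is visible of it).
- spot_point(picture, thing): "xyz" ([x, y, z] in mm, in the coordinates of the camera as it stood for that picture, good to about 4 mm: a listed point, or the origin of a listed thing).
The state is a dict: "t": time; "joints": joint angles; "qd": joint speeds; "joint_efforts": joint torques, N m; "tcp_pos": TCP position; "eef_rot": TCP orientation; "force": force on the tool from outside, world axes, zero at the start; "moment": the same for the moment, N m; "finger_gap": finger opening in mm; "finger_force": force on a finger pad.
Only numpy, scipy, OpenCV 4.12 (cv2) and the standard library are available. Lean on these libraries where they do the work, as an engineer would, in place of code of your own. Each camera call takes 0.05 s, during which the arm holds its last target. There are 200 camera calls.

## Working session

There is one attempt and no reset: what is moved stays moved. The work goes in short steps, Python scripts to look and compute and a tool call to move; the robot and the scene stay as the last step left them, time stands still between calls to the robot, and variables do not carry over. Pictures are saved under pics/ and viewed, at most 10 in all, crops included, and the job is handed in when it is done.

Besides the shell and the picture viewer there is one more tool, called after ">>>" by a JSON object that holds its "op" and its "data", one argument or row to a line. apply_moves: Moves the arm, as the interface text tells. Its arguments: {"type":"object","properties":{"series":{"type":"array"},"fingers":{"type":"number"},"grip_force":{"type":"number"}},"required":["series"]}

```bash
mkdir -p pics; cat > h.py <<'E'
import numpy as np, cv2
from workcell import *
from scipy.spatial.transform import Rotation as Ro
def w(p,xyz): return np.array(p["R"]).T@(np.array(xyz)-np.array(p["t"]))
def ray(p,u,v):
    # world ray: origin, dir
    x,y=(u-p["cx"])/p["fx"],(v-p["cy"])/p["fy"]
    xd=np.array([x,y]);s=xd.copy()
    for _ in range(20): s=xd/(1+p["k1"]*(s@s))
    R=np.array(p["R"]);return -R.T@np.array(p["t"]), R.T@np.array([s[0],s[1],1])
def atz(p,u,v,z):
    o,d=ray(p,u,v);return o+d*(z-o[2])/d[2]
def proj(p,X):
    c=np.array(p["R"])@np.array(X,float)+np.array(p["t"]);s=c[:2]/c[2];s=s*(1+p["k1"]*(s@s))
    return s[0]*p["fx"]+p["cx"],s[1]*p["fy"]+p["cy"]
E
python3 - <<'E'
from h import *
s=observe();print(s, hold_point_z if not callable(hold_point_z) else hold_point_z())
for n in("top","side"):
    p=get_image(n);cv2.imwrite(f"pics/{n}0.png",p["img"]);print(n,(-np.array(p["R"]).T@np.array(p["t"])).round(),p["fx"],p["k1"])
    for t in["stand","rod_tip","rod_foot","pillar_mid","tier_hub","tumbler","mug","sugar_bowl","tea_packet","bowl"]:
        r=spot_point(p,t);print(t,[(w(p,d["xyz"]).round(1).tolist(),round(d["p"],2)) for d in r[:2]])
E
```

```text
{'t': 0.0, 'joints': array([ 1.28499058e+00,  2.38813506e-01, -1.42431432e-02,  1.31921508e+00,
        3.07025568e-06,  1.57081182e+00]), 'qd': array([-5.93920377e-04, -8.37498154e-04,  8.51227535e-04,  1.61669313e-04,
        9.99148792e-05,  3.56877912e-04]), 'joint_efforts': array([ 2.66263749e-03, -5.38782191e+01,  3.46430898e+01,  1.84872234e-02,
        1.88450176e-04,  5.90606007e-06]), 'tcp_pos': array([147.88259413, 503.26123974, 199.96482643]), 'eef_rot': array([ 1.42424621e-01,  9.89805376e-01, -7.29965495e-04, -1.06575252e-04]), 'force': array([-0.33033385,  0.42580475,  0.51873199]), 'moment': array([-0.05613239,  0.0168875 ,  0.00795478]), 'finger_force': 0.0, 'finger_gap': 85.37800912341373} -18.700000000000003
top [ 318.   38. 1499.] 448.2497855957472 -0.1444753672003778
stand [([464.1, 312.0, -2.4], 0.83)]
rod_tip [([460.1, 313.2, 121.4], 0.9)]
rod_foot [([460.8, 318.9, 10.8], 0.63)]
pillar_mid [([447.2, -16.0, 20.8], 0.68)]
tier_hub [([566.1, -361.2, 30.7], 0.92)]
tumbler [([687.4, 403.4, 4.4], 0.64)]
mug [([645.7, 480.4, -1.4], 0.89)]
sugar_bowl [([589.2, 137.0, -1.3], 0.75)]
tea_packet [([555.1, -112.6, 1.9], 0.61)]
bowl [([695.2, -268.4, -1.1], 0.63)]
side [ 361. 1544.  707.] 495.63532070283964 0.041237316904267046
stand []
rod_tip [([461.4, 318.8, 129.0], 0.71), ([555.6, -106.7, 2.5], 0.56)]
rod_foot []
pillar_mid [([452.0, -13.8, 22.1], 0.55), ([592.2, 140.6, -0.2], 0.35)]
tier_hub [([571.5, -356.4, 26.5], 0.85)]
tumbler []
mug [([647.2, 485.5, -2.8], 0.56)]
sugar_bowl [([594.9, 138.1, 4.6], 0.55)]
tea_packet [([551.9, -108.0, 3.9], 0.86)]
bowl [([697.9, -265.4, 2.9], 0.48)]
```

View pics/top0.png

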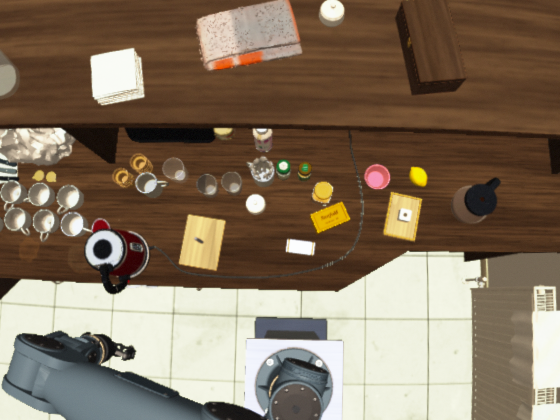

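View pics/side0.png

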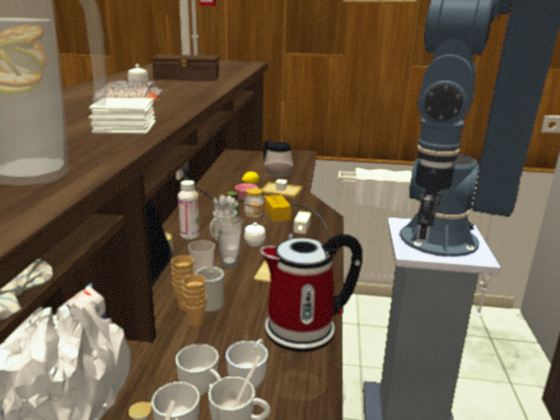

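```bash
python3 - <<'E'
from h import *
p=get_image("top");q=get_image("side")
c=lambda im,x,y,n=70,m=60:cv2.resize(im[y:y+m,x:x+n],None,fx=5,fy=5,interpolation=cv2.INTER_CUBIC)
a=np.hstack([c(p["img"],168,212),c(p["img"],265,217)]);b=np.hstack([c(p["img"],368,185),c(q["img"],240,230)])
cv2.imwrite("pics/z.png",np.vstack([a,b]))
hsv=cv2.cvtColor(p["img"],cv2.COLOR_BGR2HSV)
def seg(x0,y0,x1,y1,f):
    m=np.zeros(hsv.shape[:2],np.uint8);m[y0:y1,x0:x1]=f(hsv[y0:y1,x0:x1]).astype(np.uint8)
    cs,_=cv2.findContours(m,cv2.RETR_EXTERNAL,cv2.CHAIN_APPROX_NONE);return max(cs,key=cv2.contourArea)[:,0].astype(float)
def rect(name,ct,z):
    W=np.array([atz(p,u,v,z)[:2] for u,v in ct]);r=cv2.minAreaRect(W.astype(np.float32))
    print(name,r,"mean",W.mean(0).round(1))
wood=lambda h:(h[...,0]>10)&(h[...,0]<30)&(h[...,1]>60)&(h[...,2]>130)
white=lambda h:(h[...,1]<70)&(h[...,2]>150)
rect("base",seg(168,205,240,280,wood),12)
rect("pillar",seg(275,230,325,262,white),40)
rect("tier",seg(375,185,428,248,lambda h:wood(h)|white(h)),8)
rect("hub",seg(390,200,418,230,white),42)
for u,v in[(150,288),(250,290),(335,291),(365,262),(460,252),(300,128),(500,128)]: print(u,v,atz(p,u,v,0).round())
for n,X in dict(tip=[461,316,126],foot=[461,316,12]).items(): print(n,proj(p,X),proj(q,X))
for i in range(2):
  for n,k in(("top",p),("side",q)):
    k=get_image(n)
    for t in["rod_tip","rod_foot","stand","pillar_mid","tier_hub"]:print(n,t,[(w(k,d["xyz"]).round(1).tolist(),round(d["p"],2)) for d in spot_point(k,t)[:1]])
E
```

```text
base ((461.1717529296875, 313.57659912109375), (133.9600830078125, 173.01473999023438), 82.23946380615234) mean [460.6 313.1]
pillar ((450.7092590332031, -14.54018783569336), (92.04781341552734, 44.18963623046875), 84.19007110595703) mean [451.  -15.5]
tier ((564.4923706054688, -361.1031188964844), (112.75285339355469, 153.28927612304688), 78.7917709350586) mean [ 563.9 -361.2]
hub ((563.7709350585938, -360.43731689453125), (42.074188232421875, 42.016178131103516), 77.47652435302734) mean [ 564.  -361.1]
150 288 [301. 484.   0.]
250 290 [306. 147.   0.]
335 291 [ 310. -134.    0.]
365 262 [ 407. -234.    0.]
460 252 [ 446. -563.    0.]
300 128 [872. -10.   0.]
500 128 [ 898. -741.    0.]
tip (np.float64(194.35811990814724), np.float64(237.98657808613592)) (np.float64(291.3992473175793), np.float64(234.4098896470349))
foot (np.float64(200.95454019087288), np.float64(241.702786004999)) (np.float64(289.96845005665983), np.float64(270.8959831471293))
top rod_tip [([456.9, 311.1, 122.3], 0.55)]
top rod_foot [([461.4, 316.8, 11.3], 0.63)]
top stand [([465.3, 311.1, -4.3], 0.85)]
top pillar_mid [([449.6, -14.1, 21.3], 0.7)]
top tier_hub [([562.1, -363.7, 30.4], 0.88)]
side rod_tip [([465.6, 319.0, 128.4], 0.71)]
side rod_foot []
side stand []
side pillar_mid [([454.0, -13.6, 23.7], 0.62)]
side tier_hub [([570.5, -354.3, 29.1], 0.71)]
top rod_tip [([458.3, 313.7, 121.6], 0.87)]
top rod_foot [([461.2, 315.4, 14.6], 0.56)]
top stand [([465.8, 313.5, -2.4], 0.55)]
top pillar_mid [([448.0, -17.5, 23.2], 0.83)]
top tier_hub [([564.1, -360.1, 29.5], 0.72)]
side rod_tip [([461.1, 317.5, 130.2], 0.62)]
side rod_foot [([566.5, -355.1, 27.2], 0.45)]
side stand []
side pillar_mid [([450.5, -16.4, 22.6], 0.8)]
side tier_hub [([566.3, -356.7, 25.3], 0.64)]
```

View pics/z.png

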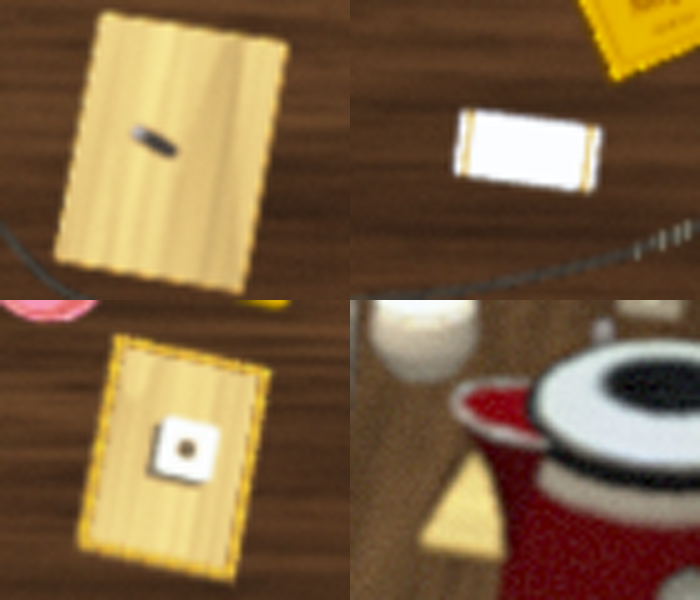

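```bash
cat >> h.py <<'E'
import json
def frame(yaw,tilt=0):
    """tool down, x_t along world yaw(deg), then turned by tilt(deg) about tool y"""
    a=np.radians(yaw);x=np.array([np.cos(a),np.sin(a),0]);z=np.array([0,0,-1.]);y=np.cross(z,x)
    return Ro.from_matrix(np.c_[x,y,z])*Ro.from_euler("y",tilt,degrees=True)
def plan(P,R,n=8,start=None):
    if start is None: s=observe();start=(s["tcp_pos"],Ro.from_quat(s["eef_rot"]))
    P0,R0=start;rv=(R0.inv()*R).as_rotvec();d=np.array(P)-P0
    print("dist",np.linalg.norm(d).round(1),"ang",np.degrees(np.linalg.norm(rv)).round(2))
    rows=[{"dp":(( R0*Ro.from_rotvec(rv*i/n)).inv().apply(d/n)).round(1).tolist(),"angular":np.degrees(rv/n).round(2).tolist()} for i in range(n)]
    for i in range(0,n,8): print(json.dumps(rows[i:i+8]))
def tcp(G,R,back=0): return np.array(G)+R.apply([0,0,18.7-back])
E
python3 - <<'E'
from h import *
R=frame(84.2,-45);plan(tcp([450.5,-13,27],R,90),R,16)
E
```

```text
dist 572.2 ang 89.41
[{"dp": [-26.7, -22.6, 7.7], "angular": [1.94, -2.34, 4.69]}, {"dp": [-28.1, -20.0, 9.5], "angular": [1.94, -2.34, 4.69]}, {"dp": [-29.2, -17.3, 11.3], "angular": [1.94, -2.34, 4.69]}, {"dp": [-30.0, -14.5, 13.1], "angular": [1.94, -2.34, 4.69]}, {"dp": [-30.5, -11.5, 14.8], "angular": [1.94, -2.34, 4.69]}, {"dp": [-30.6, -8.5, 16.4], "angular": [1.94, -2.34, 4.69]}, {"dp": [-30.5, -5.4, 17.8], "angular": [1.94, -2.34, 4.69]}, {"dp": [-30.1, -2.3, 19.2], "angular": [1.94, -2.34, 4.69]}]
[{"dp": [-29.3, 0.8, 20.4], "angular": [1.94, -2.34, 4.69]}, {"dp": [-28.3, 3.9, 21.5], "angular": [1.94, -2.34, 4.69]}, {"dp": [-26.9, 6.9, 22.5], "angular": [1.94, -2.34, 4.69]}, {"dp": [-25.3, 9.8, 23.3], "angular": [1.94, -2.34, 4.69]}, {"dp": [-23.4, 12.6, 23.9], "angular": [1.94, -2.34, 4.69]}, {"dp": [-21.3, 15.2, 24.3], "angular": [1.94, -2.34, 4.69]}, {"dp": [-19.0, 17.7, 24.6], "angular": [1.94, -2.34, 4.69]}, {"dp": [-16.4, 20.0, 24.7], "angular": [1.94, -2.34, 4.69]}]
```

>>> {"op": "apply_moves", "data": {
  "series": [
    {"dp":[-26.7,-22.6,7.7],"angular":[1.94,-2.34,4.69]},
    {"dp":[-28.1,-20.0,9.5],"angular":[1.94,-2.34,4.69]},
    {"dp":[-29.2,-17.3,11.3],"angular":[1.94,-2.34,4.69]},
    {"dp":[-30.0,-14.5,13.1],"angular":[1.94,-2.34,4.69]},
    {"dp":[-30.5,-11.5,14.8],"angular":[1.94,-2.34,4.69]},
    {"dp":[-30.6,-8.5,16.4],"angular":[1.94,-2.34,4.69]},
    {"dp":[-30.5,-5.4,17.8],"angular":[1.94,-2.34,4.69]},
    {"dp":[-30.1,-2.3,19.2],"angular":[1.94,-2.34,4.69]}
  ],
  "fingers": 85,
  "grip_force": 50
}}

```text
t: 3.2
tcp_pos: [302.6, 269.4, 138.9]
eef_rot: [0.449, 0.869, -0.154, 0.14]
force: [-0.0, 0.5, -0.0]
finger_gap: 85.4
finger_force: 0.0
```

>>> {"op": "apply_moves", "data": {
  "series": [
    {"dp":[-29.3,0.8,20.4],"angular":[1.94,-2.34,4.69]},
    {"dp":[-28.3,3.9,21.5],"angular":[1.94,-2.34,4.69]},
    {"dp":[-26.9,6.9,22.5],"angular":[1.94,-2.34,4.69]},
    {"dp":[-25.3,9.8,23.3],"angular":[1.94,-2.34,4.69]},
    {"dp":[-23.4,12.6,23.9],"angular":[1.94,-2.34,4.69]},
    {"dp":[-21.3,15.2,24.3],"angular":[1.94,-2.34,4.69]},
    {"dp":[-19.0,17.7,24.6],"angular":[1.94,-2.34,4.69]},
    {"dp":[-16.4,20.0,24.7],"angular":[1.94,-2.34,4.69]}
  ]
}}

```text
t: 4.0
tcp_pos: [456.6, 36.3, 77.1]
eef_rot: [0.687, 0.618, -0.284, 0.257]
force: [0.5, 0.1, 0.2]
finger_gap: 85.0
finger_force: 0.0
```

```bash
python3 - <<'E'
from h import *
s=observe();R=frame(84.2,-45);print(s["t"],s["tcp_pos"].round(1),s["joints"].round(2),s["qd"].round(2),s["force"].round(1))
plan(tcp([450.5,-13,27],R,0),R,8)
E
```

```text
4.0 [456.6  36.3  77.1] [ 0.52  0.57 -0.15  1.38 -0.61  2.36] [-0.61  0.48  0.33  0.12 -0.36  0.53] [0.5 0.1 0.2]
dist 89.3 ang 0.23
[{"dp": [0.0, -0.1, 11.2], "angular": [-0.0, 0.01, -0.03]}, {"dp": [0.0, -0.1, 11.2], "angular": [-0.0, 0.01, -0.03]}, {"dp": [0.0, -0.1, 11.2], "angular": [-0.0, 0.01, -0.03]}, {"dp": [0.0, -0.1, 11.2], "angular": [-0.0, 0.01, -0.03]}, {"dp": [0.0, -0.1, 11.2], "angular": [-0.0, 0.01, -0.03]}, {"dp": [0.0, -0.1, 11.2], "angular": [-0.0, 0.01, -0.03]}, {"dp": [0.0, -0.1, 11.2], "angular": [-0.0, 0.01, -0.03]}, {"dp": [0.0, -0.1, 11.2], "angular": [-0.0, 0.01, -0.03]}]
```

>>> {"op": "apply_moves", "data": {
  "series": [
    {"dp":[0,0,15],"angular":[0,0,0]},
    {"dp":[0,0,15],"angular":[0,0,0]},
    {"dp":[0,0,15],"angular":[0,0,0]},
    {"dp":[0,0,15],"angular":[0,0,0]},
    {"dp":[0,0,15],"angular":[0,0,0]},
    {"dp":[0,0,9],"angular":[0,0,0]},
    {"dp":[0,0,5],"angular":[0,0,0]},
    {"dp":[0,0,0],"angular":[0,0,0]}
  ]
}}

```text
t: 4.8
tcp_pos: [449.4, -25.5, 14.4]
eef_rot: [0.686, 0.619, -0.284, 0.257]
force: [1.2, 0.1, -0.1]
finger_gap: 85.1
finger_force: 0.0
```

```bash
python3 - <<'E'
from h import *
s=observe();R=Ro.from_quat(s["eef_rot"]);print(s["t"],s["tcp_pos"].round(1),R.apply([0,0,-18.7])+s["tcp_pos"],np.degrees(s["qd"]).round(1),s["force"].round(1))
p=get_image("top");q=get_image("side")
c=lambda im,x,y,n=80,m=60:cv2.resize(im[y:y+m,x:x+n],None,fx=5,fy=5,interpolation=cv2.INTER_CUBIC)
cv2.imwrite("pics/g1.png",np.hstack([c(p["img"],260,217),c(q["img"],265,195)]))
E
```

```text
4.8 [449.4 -25.5  14.4] [450.69051706 -12.35511072  27.63201571] [ 0.7 -0.3  1.   1.   0.2  0.3] [ 1.2  0.1 -0.1]
```

View pics/g1.png

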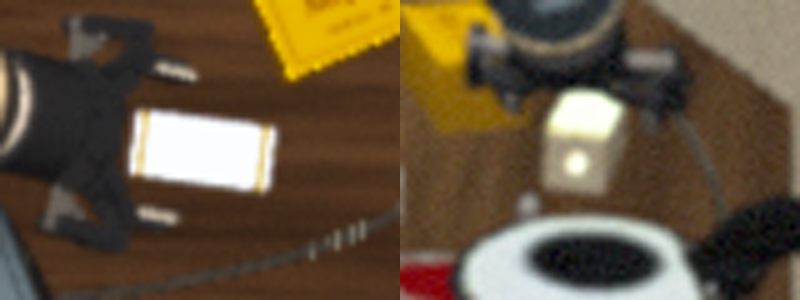

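>>> {"op": "apply_moves", "data": {
  "series": [
    {"dp":[0,0,4],"angular":[0,0,0]},
    {"dp":[0,0,0],"angular":[0,0,0]},
    {"dp":[0,0,0],"angular":[0,0,0]},
    {"dp":[0,0,0],"angular":[0,0,0]},
    {"dp":[0,0,0],"angular":[0,0,0]},
    {"dp":[0,0,0],"angular":[0,0,0]},
    {"dp":[0,0,0],"angular":[0,0,0]},
    {"dp":[0,0,0],"angular":[0,0,0]}
  ],
  "fingers": 30,
  "grip_force": 60
}}

```text
t: 5.7
tcp_pos: [449.4, -27.9, 12.1]
eef_rot: [0.685, 0.619, -0.283, 0.257]
force: [-0.6, 3.0, 4.6]
finger_gap: 37.9
finger_force: 60.5
```

```bash
python3 - <<'E'
from h import *
s=observe();R=Ro.from_quat(s["eef_rot"]);print(s["t"],s["tcp_pos"].round(1),(R.apply([0,0,-18.7])+s["tcp_pos"]).round(1),s["finger_gap"],s["finger_force"],s["force"].round(1),s["moment"].round(2),s["joints"].round(2))
# lift 100 and move to (430,110)
plan(s["tcp_pos"]+[-15,90,90],R,8)
E
```

```text
5.7 [449.4 -27.9  12.1] [450.7 -14.7  25.3] 37.89059633382189 60.47162711620331 [-0.6  3.   4.6] [ 0.38  0.27 -0.23] [ 0.42  0.58 -0.32  1.12 -0.66  2.25]
dist 128.2 ang 0.0
[{"dp": [-0.2, -3.0, -15.7], "angular": [0.0, 0.0, 0.0]}, {"dp": [-0.2, -3.0, -15.7], "angular": [0.0, 0.0, 0.0]}, {"dp": [-0.2, -3.0, -15.7], "angular": [0.0, 0.0, 0.0]}, {"dp": [-0.2, -3.0, -15.7], "angular": [0.0, 0.0, 0.0]}, {"dp": [-0.2, -3.0, -15.7], "angular": [0.0, 0.0, 0.0]}, {"dp": [-0.2, -3.0, -15.7], "angular": [0.0, 0.0, 0.0]}, {"dp": [-0.2, -3.0, -15.7], "angular": [0.0, 0.0, 0.0]}, {"dp": [-0.2, -3.0, -15.7], "angular": [0.0, 0.0, 0.0]}]
```

>>> {"op": "apply_moves", "data": {
  "series": [
    {"dp":[0,0,-8],"angular":[0,0,0]},
    {"dp":[0,-3,-16],"angular":[0,0,0]},
    {"dp":[0,-3,-16],"angular":[0,0,0]},
    {"dp":[0,-3,-16],"angular":[0,0,0]},
    {"dp":[0,-3,-16],"angular":[0,0,0]},
    {"dp":[0,-3,-16],"angular":[0,0,0]},
    {"dp":[0,-3,-16],"angular":[0,0,0]},
    {"dp":[0,-3,-16],"angular":[0,0,0]}
  ]
}}

```text
t: 6.5
tcp_pos: [436.7, 59.3, 97.1]
eef_rot: [0.686, 0.619, -0.284, 0.257]
force: [-0.7, 0.1, -1.2]
finger_gap: 38.0
finger_force: 60.5
```

>>> {"op": "apply_moves", "data": {
  "series": [
    {"dp":[0,0,0],"angular":[0,4,0]},
    {"dp":[0,0,0],"angular":[0,8,0]},
    {"dp":[0,0,0],"angular":[0,8,0]},
    {"dp":[0,0,0],"angular":[0,8,0]},
    {"dp":[0,0,0],"angular":[0,8,0]},
    {"dp":[0,0,0],"angular":[0,8,0]},
    {"dp":[0,0,0],"angular":[0,8,0]},
    {"dp":[0,0,0],"angular":[0,8,0]}
  ]
}}

```text
t: 7.3
tcp_pos: [437.3, 58.7, 98.1]
eef_rot: [0.735, 0.665, 0.1, -0.088]
force: [-0.5, -0.3, -1.3]
finger_gap: 38.2
finger_force: 60.4
```

>>> {"op": "apply_moves", "data": {
  "series": [
    {"dp":[0,0,0],"angular":[0,8,0]},
    {"dp":[0,0,0],"angular":[0,8,0]},
    {"dp":[0,0,0],"angular":[0,8,0]},
    {"dp":[0,0,0],"angular":[0,6,0]},
    {"dp":[0,0,0],"angular":[0,0,0]},
    {"dp":[0,0,0],"angular":[0,0,0]},
    {"dp":[0,0,0],"angular":[0,0,0]},
    {"dp":[0,0,0],"angular":[0,0,0]}
  ]
}}

```text
t: 8.1
tcp_pos: [436.9, 59.1, 97.3]
eef_rot: [0.685, 0.621, 0.284, -0.256]
force: [0.5, -0.1, -1.8]
finger_gap: 38.2
finger_force: 60.6
```

```bash
python3 - <<'E'
from h import *
s=observe();R=Ro.from_quat(s["eef_rot"]);print(s["t"],s["tcp_pos"].round(1),(R.apply([0,0,-18.7])+s["tcp_pos"]).round(1),s["finger_gap"],s["finger_force"],s["force"].round(1),s["joints"].round(2));print(R.as_matrix().round(3))
p=get_image("top");q=get_image("side")
print([(proj(k,s["tcp_pos"])) for k in(p,q)])
for k in(p,q):print([(w(k,d["xyz"]).round(1).tolist(),round(d["p"],2)) for d in spot_point(k,"pillar_mid")[:2]])
c=lambda im,x,y,n=80,m=100:cv2.resize(im[y:y+m,x:x+n],None,fx=5,fy=5,interpolation=cv2.INTER_CUBIC)
u,v=map(int,proj(p,s["tcp_pos"]));a,b=map(int,proj(q,s["tcp_pos"]))
cv2.imwrite("pics/g2.png",np.hstack([c(p["img"],u-40,v-50),c(q["img"],a-40,b-50)]))
E
```

```text
8.1 [436.9  59.1  97.3] [435.6  46.  110.5] 38.18480646381619 60.56954741477966 [ 0.5 -0.1 -1.8] [-0.41  0.34 -0.45  1.07  0.74  1.15]
[[ 0.069  0.995  0.072]
 [ 0.705 -0.099  0.702]
 [ 0.706  0.002 -0.708]]
[(np.float64(277.10525368429995), np.float64(248.74444292781257)), (np.float64(306.26267125850495), np.float64(209.49143871249538))]
[([432.7, 45.7, 115.4], 0.57)]
[([435.2, 49.9, 114.5], 0.85), ([554.7, -105.8, 0.4], 0.22)]
```

View pics/g2.png

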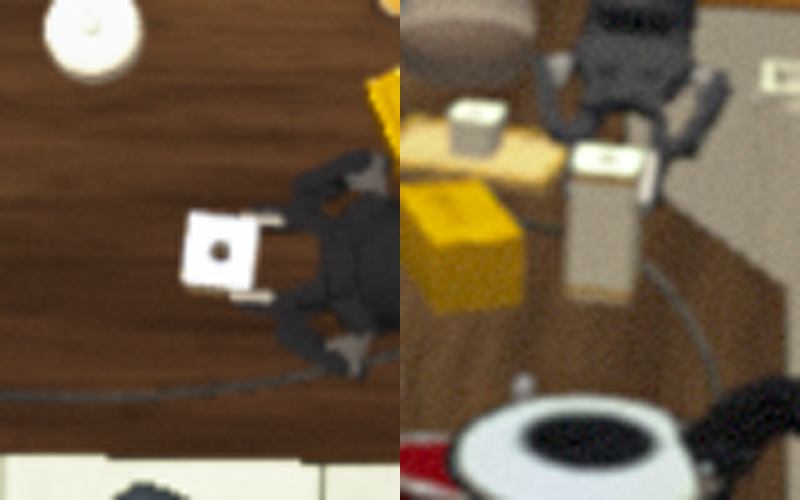

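```bash
python3 - <<'E'
from h import *
s=observe();R=Ro.from_quat(s["eef_rot"])
p=get_image("top");q=get_image("side")
o1,d1=ray(p,281.2,248.2);o2,d2=ray(q,307.4,191.2)
A=np.c_[d1,-d2];t=np.linalg.lstsq(A,o2-o1,rcond=None)[0];print(o1+d1*t[0],o2+d2*t[1])
# lower by 40, +y 50
plan(s["tcp_pos"]+[0,50,-40],frame(84.2,45),8)
print(R.inv().apply([0,0,-1]))
E
```

```text
[433.9372509   46.05692249 155.32982849] [436.95416962  46.11357748 155.59067553]
dist 64.0 ang 0.09
[{"dp": [0.9, -0.6, 7.9], "angular": [0.0, 0.0, 0.01]}, {"dp": [0.9, -0.6, 7.9], "angular": [0.0, 0.0, 0.01]}, {"dp": [0.9, -0.6, 7.9], "angular": [0.0, 0.0, 0.01]}, {"dp": [0.9, -0.6, 7.9], "angular": [0.0, 0.0, 0.01]}, {"dp": [0.9, -0.6, 7.9], "angular": [0.0, 0.0, 0.01]}, {"dp": [0.9, -0.6, 7.9], "angular": [0.0, 0.0, 0.01]}, {"dp": [0.9, -0.6, 7.9], "angular": [0.0, 0.0, 0.01]}, {"dp": [0.9, -0.6, 7.9], "angular": [0.0, 0.0, 0.01]}]
[-0.70653842 -0.00192414  0.70767207]
```

>>> {"op": "apply_moves", "data": {
  "series": [
    {"dp":[1,-0.6,8],"angular":[0,0,0]},
    {"dp":[1,-0.6,8],"angular":[0,0,0]},
    {"dp":[1,-0.6,8],"angular":[0,0,0]},
    {"dp":[1,-0.6,8],"angular":[0,0,0]},
    {"dp":[1,-0.6,8],"angular":[0,0,0]},
    {"dp":[1,-0.6,8],"angular":[0,0,0]},
    {"dp":[1,-0.6,8],"angular":[0,0,0]},
    {"dp":[1,-0.6,8],"angular":[0,0,0]}
  ]
}}

```text
t: 9.2
tcp_pos: [437.2, 110.1, 56.5]
eef_rot: [0.685, 0.62, 0.284, -0.256]
force: [0.0, 0.0, -2.3]
finger_gap: 38.4
finger_force: 60.6
```

>>> {"op": "apply_moves", "data": {
  "series": [
    {"dp":[-1.8,0,1.8],"angular":[0,0,0]},
    {"dp":[-1.8,0,1.8],"angular":[0,0,0]},
    {"dp":[-1.8,0,1.8],"angular":[0,0,0]},
    {"dp":[-1.8,0,1.8],"angular":[0,0,0]},
    {"dp":[-1.8,0,1.8],"angular":[0,0,0]},
    {"dp":[-1.8,0,1.8],"angular":[0,0,0]},
    {"dp":[-1.4,0,1.4],"angular":[0,0,0]},
    {"dp":[0,0,0],"angular":[0,0,0]}
  ]
}}

```text
t: 10.0
tcp_pos: [437.1, 109.5, 39.4]
eef_rot: [0.685, 0.619, 0.284, -0.256]
force: [-0.7, -0.4, -0.5]
finger_gap: 38.3
finger_force: 60.6
```

>>> {"op": "apply_moves", "data": {
  "series": [
    {"dp":[-0.7,0,0.7],"angular":[0,0,0]},
    {"dp":[-0.7,0,0.7],"angular":[0,0,0]},
    {"dp":[-0.7,0,0.7],"angular":[0,0,0]},
    {"dp":[-0.5,0,0.5],"angular":[0,0,0]},
    {"dp":[-0.4,0,0.4],"angular":[0,0,0]},
    {"dp":[0,0,0],"angular":[0,0,0]},
    {"dp":[0,0,0],"angular":[0,0,0]},
    {"dp":[0,0,0],"angular":[0,0,0]}
  ]
}}

```text
t: 10.8
tcp_pos: [437.2, 109.6, 35.5]
eef_rot: [0.685, 0.62, 0.284, -0.256]
force: [0.6, -0.3, -1.7]
finger_gap: 38.2
finger_force: 60.6
```

>>> {"op": "apply_moves", "data": {
  "series": [
    {"dp":[-0.5,0,0.5],"angular":[0,0,0]},
    {"dp":[-0.5,0,0.5],"angular":[0,0,0]},
    {"dp":[-0.5,0,0.5],"angular":[0,0,0]},
    {"dp":[-0.3,0,0.3],"angular":[0,0,0]},
    {"dp":[0,0,0],"angular":[0,0,0]},
    {"dp":[0,0,0],"angular":[0,0,0]},
    {"dp":[0,0,0],"angular":[0,0,0]},
    {"dp":[0,0,0],"angular":[0,0,0]}
  ]
}}

```text
t: 11.6
tcp_pos: [437.2, 109.6, 32.9]
eef_rot: [0.685, 0.62, 0.284, -0.256]
force: [-0.4, 0.7, -1.2]
finger_gap: 38.5
finger_force: 60.6
```

>>> {"op": "apply_moves", "data": {
  "series": [
    {"dp":[-0.4,0,0.4],"angular":[0,0,0]},
    {"dp":[-0.4,0,0.4],"angular":[0,0,0]},
    {"dp":[-0.4,0,0.4],"angular":[0,0,0]},
    {"dp":[-0.4,0,0.4],"angular":[0,0,0]},
    {"dp":[0,0,0],"angular":[0,0,0]},
    {"dp":[0,0,0],"angular":[0,0,0]},
    {"dp":[0,0,0],"angular":[0,0,0]},
    {"dp":[0,0,0],"angular":[0,0,0]}
  ]
}}

```text
t: 12.4
tcp_pos: [437.2, 109.6, 30.7]
eef_rot: [0.685, 0.62, 0.284, -0.256]
force: [-0.0, -0.5, -1.2]
finger_gap: 38.2
finger_force: 60.6
```

```bash
python3 - <<'E'
from h import *
s=observe();print(s["tcp_pos"],s["force"],s["moment"])
p=get_image("top");q=get_image("side")
for k in(p,q):print([(w(k,d["xyz"]).round(1).tolist(),round(d["p"],2)) for d in spot_point(k,"pillar_mid")[:2]])
u,v=map(int,proj(q,[437,97,45]))
cv2.imwrite("pics/g3.png",cv2.resize(q["img"][v-40:v+30,u-40:u+40],None,fx=6,fy=6,interpolation=cv2.INTER_CUBIC));print(u,v)
E
```

```text
[437.24542056 109.5604337   30.65484306] [-0.01745543 -0.47266028 -1.17412474] [-0.83787362  0.07825481 -0.01626873]
[([434.3, 97.6, 49.9], 0.72)]
[([438.7, 98.6, 49.2], 0.64)]
304 229
```

View pics/g3.png

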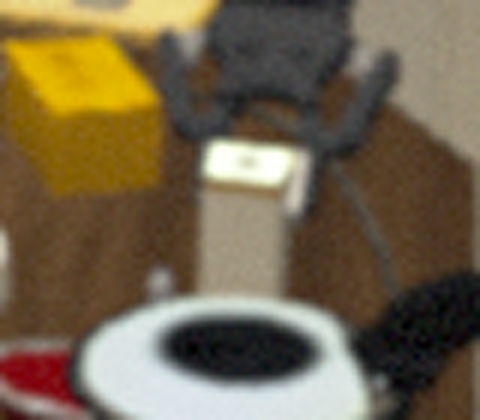

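>>> {"op": "apply_moves", "data": {
  "series": [
    {"dp":[-0.5,0,0.5],"angular":[0,0,0]},
    {"dp":[-0.5,0,0.5],"angular":[0,0,0]},
    {"dp":[-0.4,0,0.4],"angular":[0,0,0]},
    {"dp":[-0.4,0,0.4],"angular":[0,0,0]},
    {"dp":[0,0,0],"angular":[0,0,0]},
    {"dp":[0,0,0],"angular":[0,0,0]},
    {"dp":[0,0,0],"angular":[0,0,0]},
    {"dp":[0,0,0],"angular":[0,0,0]}
  ]
}}

```text
t: 13.4
tcp_pos: [437.3, 109.6, 28.6]
eef_rot: [0.685, 0.619, 0.284, -0.256]
force: [-2.5, -4.6, 7.1]
finger_gap: 38.4
finger_force: 61.5
```

>>> {"op": "apply_moves", "data": {
  "series": [
    {"dp":[0,0,0],"angular":[0,0,0]},
    {"dp":[0,0,0],"angular":[0,0,0]},
    {"dp":[0,0,0],"angular":[0,0,0]},
    {"dp":[0,0,0],"angular":[0,0,0]},
    {"dp":[0,0,0],"angular":[0,0,0]},
    {"dp":[0,0,0],"angular":[0,0,0]},
    {"dp":[0,0,0],"angular":[0,0,0]},
    {"dp":[0,0,0],"angular":[0,0,0]}
  ],
  "fingers": 80
}}

```text
t: 14.2
tcp_pos: [437.2, 109.6, 28.1]
eef_rot: [0.685, 0.62, 0.284, -0.256]
force: [-0.1, 0.9, 0.7]
finger_gap: 79.8
finger_force: 0.0
```

```bash
python3 - <<'E'
from h import *
s=observe();print(s["tcp_pos"],s["finger_gap"],s["force"].round(1))
P=s["tcp_pos"];R=Ro.from_quat(s["eef_rot"])
P1=P+R.apply([0,0,-110]);plan(P1,R,8)
p=get_image("top");q=get_image("side")
for k in(p,q):print([(w(k,d["xyz"]).round(1).tolist(),round(d["p"],2)) for d in spot_point(k,"pillar_mid")[:2]])
# white top face of the pillar in top picture
hsv=cv2.cvtColor(p["img"],cv2.COLOR_BGR2HSV);u,v=map(int,proj(p,[436,97,90]))
m=((hsv[...,1]<70)&(hsv[...,2]>215)).astype(np.uint8);mm=np.zeros_like(m);mm[v-14:v+15,u-14:u+15]=m[v-14:v+15,u-14:u+15]
cs,_=cv2.findContours(mm,cv2.RETR_EXTERNAL,cv2.CHAIN_APPROX_NONE);ct=max(cs,key=cv2.contourArea)[:,0]
W=np.array([atz(p,a,b,90)[:2] for a,b in ct]);print(cv2.minAreaRect(W.astype(np.float32)))
E
```

```text
[437.23702765 109.57994178  28.09714154] 79.77647749537695 [-0.1  0.9  0.7]
dist 110.0 ang 0.0
[{"dp": [0.0, 0.0, -13.7], "angular": [0.0, 0.0, 0.0]}, {"dp": [0.0, 0.0, -13.7], "angular": [0.0, 0.0, 0.0]}, {"dp": [0.0, 0.0, -13.7], "angular": [0.0, 0.0, 0.0]}, {"dp": [0.0, 0.0, -13.7], "angular": [0.0, 0.0, 0.0]}, {"dp": [0.0, 0.0, -13.7], "angular": [0.0, 0.0, 0.0]}, {"dp": [0.0, 0.0, -13.7], "angular": [0.0, 0.0, 0.0]}, {"dp": [0.0, 0.0, -13.7], "angular": [0.0, 0.0, 0.0]}, {"dp": [0.0, 0.0, -13.7], "angular": [0.0, 0.0, 0.0]}]
[([434.8, 97.3, 44.5], 0.61)]
[([437.8, 98.1, 43.9], 0.62)]
((434.9288024902344, 97.96049499511719), (40.18075180053711, 40.23343276977539), 84.34819793701172)
```

>>> {"op": "apply_moves", "data": {
  "series": [
    {"dp":[0,0,-14],"angular":[0,0,0]},
    {"dp":[0,0,-14],"angular":[0,0,0]},
    {"dp":[0,0,-14],"angular":[0,0,0]},
    {"dp":[0,0,-14],"angular":[0,0,0]},
    {"dp":[0,0,-14],"angular":[0,0,0]},
    {"dp":[0,0,-14],"angular":[0,0,0]},
    {"dp":[0,0,-14],"angular":[0,0,0]},
    {"dp":[0,0,-14],"angular":[0,0,0]}
  ],
  "fingers": 85
}}

```text
t: 15.2
tcp_pos: [429.1, 30.4, 107.7]
eef_rot: [0.685, 0.62, 0.284, -0.256]
force: [-0.3, 0.6, -0.3]
finger_gap: 85.0
finger_force: 0.0
```

```bash
python3 - <<'E'
from h import *
s=observe();print(s["tcp_pos"],s["finger_gap"],s["force"].round(1),s["joints"].round(2))
plan([436,97.6,150],frame(174.2),16)
E
```

```text
[429.1031304   30.37146904 107.69365135] 84.97733298879758 [-0.3  0.6 -0.3] [-0.47  0.35 -0.41  1.16  0.72  1.07]
dist 79.7 ang 98.4
[{"dp": [4.9, 0.0, 1.1], "angular": [2.2, -2.2, -5.31]}, {"dp": [4.9, 0.5, 0.9], "angular": [2.2, -2.2, -5.31]}, {"dp": [4.8, 1.0, 0.7], "angular": [2.2, -2.2, -5.31]}, {"dp": [4.7, 1.4, 0.5], "angular": [2.2, -2.2, -5.31]}, {"dp": [4.6, 1.9, 0.2], "angular": [2.2, -2.2, -5.31]}, {"dp": [4.4, 2.3, -0.0], "angular": [2.2, -2.2, -5.31]}, {"dp": [4.2, 2.7, -0.3], "angular": [2.2, -2.2, -5.31]}, {"dp": [3.9, 3.1, -0.5], "angular": [2.2, -2.2, -5.31]}]
[{"dp": [3.6, 3.4, -0.8], "angular": [2.2, -2.2, -5.31]}, {"dp": [3.2, 3.7, -1.1], "angular": [2.2, -2.2, -5.31]}, {"dp": [2.8, 3.9, -1.3], "angular": [2.2, -2.2, -5.31]}, {"dp": [2.4, 4.1, -1.6], "angular": [2.2, -2.2, -5.31]}, {"dp": [1.9, 4.2, -1.8], "angular": [2.2, -2.2, -5.31]}, {"dp": [1.5, 4.3, -2.1], "angular": [2.2, -2.2, -5.31]}, {"dp": [1.0, 4.3, -2.3], "angular": [2.2, -2.2, -5.31]}, {"dp": [0.5, 4.3, -2.5], "angular": [2.2, -2.2, -5.31]}]
```

>>> {"op": "apply_moves", "data": {
  "series": [
    {"dp":[4.9,0.0,1.1],"angular":[2.2,-2.2,-5.31]},
    {"dp":[4.9,0.5,0.9],"angular":[2.2,-2.2,-5.31]},
    {"dp":[4.8,1.0,0.7],"angular":[2.2,-2.2,-5.31]},
    {"dp":[4.7,1.4,0.5],"angular":[2.2,-2.2,-5.31]},
    {"dp":[4.6,1.9,0.2],"angular":[2.2,-2.2,-5.31]},
    {"dp":[4.4,2.3,0],"angular":[2.2,-2.2,-5.31]},
    {"dp":[4.2,2.7,-0.3],"angular":[2.2,-2.2,-5.31]},
    {"dp":[3.9,3.1,-0.5],"angular":[2.2,-2.2,-5.31]}
  ]
}}

```text
t: 16.0
tcp_pos: [432.7, 64.6, 128.5]
eef_rot: [0.403, 0.891, 0.155, -0.14]
force: [-0.3, -0.2, 0.2]
finger_gap: 84.9
finger_force: 0.0
```

>>> {"op": "apply_moves", "data": {
  "series": [
    {"dp":[3.6,3.4,-0.8],"angular":[2.2,-2.2,-5.31]},
    {"dp":[3.2,3.7,-1.1],"angular":[2.2,-2.2,-5.31]},
    {"dp":[2.8,3.9,-1.3],"angular":[2.2,-2.2,-5.31]},
    {"dp":[2.4,4.1,-1.6],"angular":[2.2,-2.2,-5.31]},
    {"dp":[1.9,4.2,-1.8],"angular":[2.2,-2.2,-5.31]},
    {"dp":[1.5,4.3,-2.1],"angular":[2.2,-2.2,-5.31]},
    {"dp":[1.0,4.3,-2.3],"angular":[2.2,-2.2,-5.31]},
    {"dp":[0.5,4.3,-2.5],"angular":[2.2,-2.2,-5.31]}
  ]
}}

```text
t: 16.8
tcp_pos: [436.0, 98.4, 149.8]
eef_rot: [0.048, 0.999, -0.001, 0.001]
force: [-0.4, 0.3, -0.3]
finger_gap: 85.2
finger_force: 0.0
```

```bash
python3 - <<'E'
from h import *
s=observe();print(s["tcp_pos"],s["finger_gap"],s["force"].round(1),s["joints"].round(2),Ro.from_quat(s["eef_rot"]).as_matrix().round(3))
plan([436,97.6,56],frame(174.2),8)
E
```

```text
[436.04773443  98.37643439 149.80236798] 85.16013996104786 [-0.4  0.3 -0.3] [ 0.22  0.13 -0.29  1.15 -0.    0.32] [[-0.995  0.096  0.002]
 [ 0.096  0.995 -0.002]
 [-0.002 -0.002 -1.   ]]
dist 93.8 ang 0.32
[{"dp": [0.0, -0.1, 11.7], "angular": [-0.01, 0.02, 0.03]}, {"dp": [0.0, -0.1, 11.7], "angular": [-0.01, 0.02, 0.03]}, {"dp": [0.0, -0.1, 11.7], "angular": [-0.01, 0.02, 0.03]}, {"dp": [0.0, -0.1, 11.7], "angular": [-0.01, 0.02, 0.03]}, {"dp": [0.0, -0.1, 11.7], "angular": [-0.01, 0.02, 0.03]}, {"dp": [0.0, -0.1, 11.7], "angular": [-0.01, 0.02, 0.03]}, {"dp": [0.0, -0.1, 11.7], "angular": [-0.01, 0.02, 0.03]}, {"dp": [-0.0, -0.1, 11.7], "angular": [-0.01, 0.02, 0.03]}]
```

>>> {"op": "apply_moves", "data": {
  "series": [
    {"dp":[0,-0.1,16],"angular":[-0.05,0.1,0.1]},
    {"dp":[0,-0.1,16],"angular":[-0.05,0.1,0.1]},
    {"dp":[0,-0.1,16],"angular":[0,0,0.1]},
    {"dp":[0,-0.1,16],"angular":[0,0,0]},
    {"dp":[0,-0.1,16],"angular":[0,0,0]},
    {"dp":[0,-0.1,10],"angular":[0,0,0]},
    {"dp":[0,-0.1,4],"angular":[0,0,0]},
    {"dp":[0,0,0],"angular":[0,0,0]}
  ]
}}

```text
t: 17.6
tcp_pos: [435.6, 97.4, 55.4]
eef_rot: [0.053, 0.999, 0.001, -0.002]
force: [-0.5, 0.3, 0.4]
finger_gap: 85.0
finger_force: 0.0
```

>>> {"op": "apply_moves", "data": {
  "series": [
    {"dp":[0,0,0],"angular":[0,0,0]},
    {"dp":[0,0,0],"angular":[0,0,0]},
    {"dp":[0,0,0],"angular":[0,0,0]},
    {"dp":[0,0,0],"angular":[0,0,0]},
    {"dp":[0,0,0],"angular":[0,0,0]},
    {"dp":[0,0,0],"angular":[0,0,0]},
    {"dp":[0,0,0],"angular":[0,0,0]},
    {"dp":[0,0,0],"angular":[0,0,0]}
  ],
  "fingers": 30
}}

```text
t: 18.4
tcp_pos: [436.6, 97.9, 56.6]
eef_rot: [0.053, 0.999, 0.001, -0.0]
force: [-1.4, 0.8, 6.6]
finger_gap: 36.4
finger_force: 59.1
```

```bash
python3 - <<'E'
from h import *
s=observe();print(s["t"],s["tcp_pos"],s["finger_gap"],s["force"].round(1),s["moment"].round(2))
P=s["tcp_pos"]
plan([P[0],P[1],P[2]+150],frame(174.2),8)
plan([461,314.5,P[2]+150],frame(174.2),8,([P[0],P[1],P[2]+150],frame(174.2)))
E
```

```text
18.4 [436.6042982   97.90001135  56.55913743] 36.37294113637933 [-1.4  0.8  6.6] [0.19 0.17 0.02]
dist 150.0 ang 0.29
[{"dp": [0.0, 0.0, -18.7], "angular": [0.02, -0.01, -0.03]}, {"dp": [0.0, 0.0, -18.7], "angular": [0.02, -0.01, -0.03]}, {"dp": [0.0, 0.0, -18.7], "angular": [0.02, -0.01, -0.03]}, {"dp": [0.0, 0.0, -18.7], "angular": [0.02, -0.01, -0.03]}, {"dp": [0.0, 0.0, -18.7], "angular": [0.02, -0.01, -0.03]}, {"dp": [0.0, 0.0, -18.7], "angular": [0.02, -0.01, -0.03]}, {"dp": [0.0, 0.0, -18.7], "angular": [0.02, -0.01, -0.03]}, {"dp": [0.0, 0.0, -18.7], "angular": [0.02, -0.01, -0.03]}]
dist 218.0 ang 0.0
[{"dp": [-0.3, 27.2, 0.0], "angular": [0.0, 0.0, 0.0]}, {"dp": [-0.3, 27.2, 0.0], "angular": [0.0, 0.0, 0.0]}, {"dp": [-0.3, 27.2, 0.0], "angular": [0.0, 0.0, 0.0]}, {"dp": [-0.3, 27.2, 0.0], "angular": [0.0, 0.0, 0.0]}, {"dp": [-0.3, 27.2, 0.0], "angular": [0.0, 0.0, 0.0]}, {"dp": [-0.3, 27.2, 0.0], "angular": [0.0, 0.0, 0.0]}, {"dp": [-0.3, 27.2, 0.0], "angular": [0.0, 0.0, 0.0]}, {"dp": [-0.3, 27.2, 0.0], "angular": [0.0, 0.0, 0.0]}]
```

>>> {"op": "apply_moves", "data": {
  "series": [
    {"dp":[0,0,-6],"angular":[0,0,0]},
    {"dp":[0,0,-20],"angular":[0,0,0]},
    {"dp":[0,0,-24],"angular":[0,0,0]},
    {"dp":[0,0,-24],"angular":[0,0,0]},
    {"dp":[0,0,-24],"angular":[0,0,0]},
    {"dp":[0,0,-24],"angular":[0,0,0]},
    {"dp":[0,0,-20],"angular":[0,0,0]},
    {"dp":[0,0,-8],"angular":[0,0,0]}
  ]
}}

```text
t: 19.2
tcp_pos: [436.8, 97.3, 207.6]
eef_rot: [0.053, 0.999, 0.001, -0.0]
force: [1.3, 0.7, -2.0]
finger_gap: 36.5
finger_force: 60.2
```

>>> {"op": "apply_moves", "data": {
  "series": [
    {"dp":[-0.3,15,0],"angular":[0,0,0]},
    {"dp":[-0.3,30,0],"angular":[0,0,0]},
    {"dp":[-0.3,36,0],"angular":[0,0,0]},
    {"dp":[-0.3,36,0],"angular":[0,0,0]},
    {"dp":[-0.3,36,0],"angular":[0,0,0]},
    {"dp":[-0.3,34,0],"angular":[0,0,0]},
    {"dp":[-0.3,22,0],"angular":[0,0,0]},
    {"dp":[-0.3,8.5,0],"angular":[0,0,0]}
  ]
}}

```text
t: 20.0
tcp_pos: [461.2, 315.1, 204.8]
eef_rot: [0.052, 0.999, 0.0, -0.002]
force: [-0.0, -0.8, -1.5]
finger_gap: 36.6
finger_force: 60.3
```

```bash
python3 - <<'E'
from h import *
s=observe();print(s["t"],s["tcp_pos"],s["finger_gap"],s["force"].round(1),s["moment"].round(2),s["joints"].round(2),np.degrees(s["qd"]).round(1));print(Ro.from_quat(s["eef_rot"]).as_matrix().round(3))
p=get_image("top");q=get_image("side")
for k in(p,q):
  for t in("pillar_mid","rod_tip","rod_foot"):print(t,[(w(k,d["xyz"]).round(1).tolist(),round(d["p"],2)) for d in spot_point(k,t)[:1]])
u,v=map(int,proj(q,[461,314,150]));a,b=map(int,proj(p,[461,314,150]));print(u,v,a,b)
c=lambda im,x,y:cv2.resize(im[y-40:y+40,x-40:x+40],None,fx=5,fy=5,interpolation=cv2.INTER_CUBIC)
cv2.imwrite("pics/g4.png",np.hstack([c(p["img"],a,b),c(q["img"],u,v)]))
E
```

```text
20.0 [461.17300812 315.06710859 204.7822855 ] 36.6478758682881 [-0.  -0.8 -1.5] [ 0.01  0.   -0.01] [0.6  0.3  0.08 1.36 0.   0.7 ] [ 4.9  4.4  6.7  2.9 -0.7  5.1]
[[-0.995  0.104 -0.004]
 [ 0.104  0.995  0.001]
 [ 0.004  0.001 -1.   ]]
pillar_mid [([461.1, 313.3, 192.0], 0.43)]
rod_tip [([459.6, 313.8, 121.3], 0.69)]
rod_foot [([459.7, 316.2, 12.0], 0.97)]
pillar_mid [([461.4, 315.4, 197.9], 0.66)]
rod_tip [([459.9, 318.9, 129.4], 0.81)]
rod_foot []
291 226 193 237
```

View pics/g4.png

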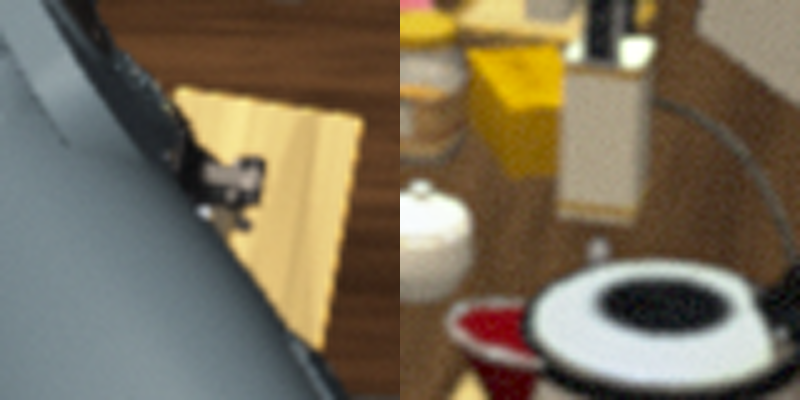

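```bash
python3 - <<'E'
from h import *
s=observe();R=frame(174.2);P=s["tcp_pos"];print(P)
q=get_image("side");u,v=291,226
# projected bottom corners of pillar & rod tip, in crop coordinates (x5)
f=lambda X:tuple(np.round(((np.array(proj(q,X))-[u-40,v-40])+.5)*5-.5+np.array([400,0]),1))
for dx,dy in((20,20),(-20,20),(-20,-20),(20,-20)):
    o=Ro.from_euler("z",-5.8,degrees=True).apply([dx,dy,0]);print(dx,dy,f([P[0]+o[0],P[1]+o[1],P[2]-56.6]),f([P[0]+o[0],P[1]+o[1],P[2]+33.4]))
for Y in(310,314,318):print("tip",Y,f([461.5,Y,126]),f([461.5,Y,118]))
im=q["img"];c=cv2.resize(im[v-5:v+20,u-20:u+20],None,fx=16,fy=16,interpolation=cv2.INTER_CUBIC);cv2.imwrite("pics/g5.png",c)
print(f([461.5,314,122]))
g=cv2.cvtColor(im,cv2.COLOR_BGR2GRAY);print(g[v+4:v+15,u-8:u+10])
E
```

```text
[461.5446516  312.34422325 206.16365939]
20 20 (np.float64(561.6), np.float64(212.5)) (np.float64(566.6), np.float64(57.2))
-20 20 (np.float64(634.3), np.float64(221.2)) (np.float64(641.3), np.float64(65.0))
-20 -20 (np.float64(647.9), np.float64(191.9)) (np.float64(655.0), np.float64(39.2))
20 -20 (np.float64(577.0), np.float64(183.7)) (np.float64(582.2), np.float64(31.7))
tip 310 (np.float64(604.2), np.float64(239.4)) (np.float64(603.6), np.float64(252.5))
tip 314 (np.float64(603.4), np.float64(242.4)) (np.float64(602.9), np.float64(255.6))
tip 318 (np.float64(602.7), np.float64(245.5)) (np.float64(602.2), np.float64(258.7))
(np.float64(603.2), np.float64(249.0))
[[ 73  78  69  68  70  69  71  70  72  78  80  88  86  96  83  77  75  74]
 [ 75  71  66  71  62  67  59  54  61  60  66  72  69  71  69  69  72  72]
 [ 76  70  71  56  69  64  64  59  63  62  59  63  76  72  70  69  70  74]
 [ 75  72  63  69  60  69  79  86  84  70  67  66  63  71  66  68  72  75]
 [ 78  71  68  66  69  72 104 124 121  91  74  67  62  70  70  73  67  68]
 [ 70  72  70  67  72  95 124 150 142 110  69  65  66  69  66  73  69  69]
 [ 76  75  70  69  73  93 129 147 138 105  71  65  65  61  68  67  71  71]
 [ 72  75  77  69  73  91 118 130 123  99  80  73  76  84  81  83  94  92]
 [ 76  74  68  71  73  89 105 115 122 115 122 128 133 141 143 142 149 155]
 [ 74  73  64  71  77 100 129 153 169 175 183 193 198 202 198 200 200 201]
 [ 67  67  83 104 133 152 179 202 209 215 220 220 216 210 205 196 197 191]]
```

View pics/g5.png

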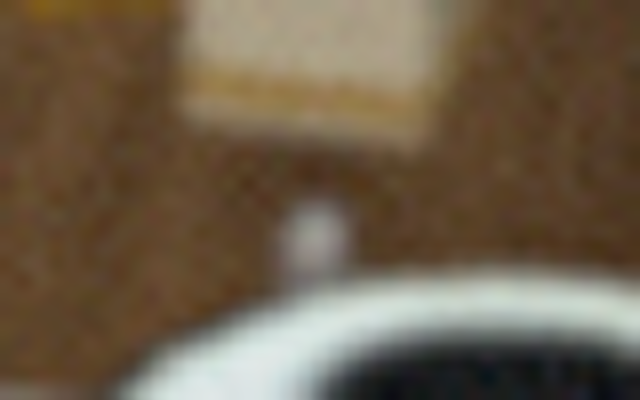

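>>> {"op": "apply_moves", "data": {
  "series": [
    {"dp":[-1.2,0,4],"angular":[0,0,0]},
    {"dp":[0,0,5],"angular":[0,0,0]},
    {"dp":[0,0,5],"angular":[0,0,0]},
    {"dp":[0,0,4],"angular":[0,0,0]},
    {"dp":[0,0,3],"angular":[0,0,0]},
    {"dp":[0,0,3],"angular":[0,0,0]},
    {"dp":[0,0,3],"angular":[0,0,0]},
    {"dp":[0,0,0],"angular":[0,0,0]}
  ]
}}

```text
t: 21.25
tcp_pos: [462.4, 313.2, 178.5]
eef_rot: [0.053, 0.999, 0.001, -0.001]
force: [0.3, 0.5, -2.2]
finger_gap: 36.3
finger_force: 60.3
```

>>> {"op": "apply_moves", "data": {
  "series": [
    {"dp":[0,0,1.5],"angular":[0,0,0]},
    {"dp":[0,0,1.5],"angular":[0,0,0]},
    {"dp":[0,0,1.5],"angular":[0,0,0]},
    {"dp":[0,0,1.5],"angular":[0,0,0]},
    {"dp":[0,0,1.5],"angular":[0,0,0]},
    {"dp":[0,0,1.5],"angular":[0,0,0]},
    {"dp":[0,0,1.5],"angular":[0,0,0]},
    {"dp":[0,0,1.5],"angular":[0,0,0]}
  ]
}}

```text
t: 22.05
tcp_pos: [462.6, 313.2, 166.8]
eef_rot: [0.053, 0.999, 0.001, -0.001]
force: [0.1, 0.1, -2.3]
finger_gap: 36.4
finger_force: 60.3
```

```bash
python3 - <<'E'
from h import *
s=observe();print(s["t"],s["tcp_pos"],s["force"].round(1),s["moment"].round(2))
E
```

```text
22.05 [462.58106502 313.24983005 166.7628169 ] [ 0.1  0.1 -2.3] [0.04 0.03 0.05]
```

>>> {"op": "apply_moves", "data": {
  "series": [
    {"dp":[0,0,6],"angular":[0,0,0]},
    {"dp":[0,0,13],"angular":[0,0,0]},
    {"dp":[0,0,14],"angular":[0,0,0]},
    {"dp":[0,0,14],"angular":[0,0,0]},
    {"dp":[0,0,14],"angular":[0,0,0]},
    {"dp":[0,0,14],"angular":[0,0,0]},
    {"dp":[0,0,10],"angular":[0,0,0]},
    {"dp":[0,0,5],"angular":[0,0,0]}
  ]
}}

```text
t: 22.85
tcp_pos: [462.8, 316.0, 77.2]
eef_rot: [0.052, 0.999, 0.003, -0.001]
force: [-2.9, 9.2, 7.0]
finger_gap: 36.0
finger_force: 63.6
```

>>> {"op": "apply_moves", "data": {
  "series": [
    {"dp":[0,0,2],"angular":[0,0,0]},
    {"dp":[0,0,1],"angular":[0,0,0]},
    {"dp":[0,0,1],"angular":[0,0,0]},
    {"dp":[0,0,1],"angular":[0,0,0]},
    {"dp":[0,0,1],"angular":[0,0,0]},
    {"dp":[0,0,0],"angular":[0,0,0]},
    {"dp":[0,0,0],"angular":[0,0,0]},
    {"dp":[0,0,0],"angular":[0,0,0]}
  ]
}}

```text
t: 23.65
tcp_pos: [462.9, 316.0, 71.9]
eef_rot: [0.052, 0.999, 0.003, -0.001]
force: [-1.8, 8.1, 5.6]
finger_gap: 36.9
finger_force: 63.2
```

>>> {"op": "apply_moves", "data": {
  "series": [
    {"dp":[0,0.5,0],"angular":[0,0,0]},
    {"dp":[0,0.5,0],"angular":[0,0,0]},
    {"dp":[0,0.5,0],"angular":[0,0,0]},
    {"dp":[0,0.5,0],"angular":[0,0,0]},
    {"dp":[0,0.5,0],"angular":[0,0,0]},
    {"dp":[0,0,0],"angular":[0,0,0]},
    {"dp":[0,0,0],"angular":[0,0,0]},
    {"dp":[0,0,0],"angular":[0,0,0]}
  ]
}}

```text
t: 24.45
tcp_pos: [462.7, 316.1, 70.9]
eef_rot: [0.053, 0.999, 0.001, -0.001]
force: [-0.8, 5.1, 1.5]
finger_gap: 36.3
finger_force: 61.6
```

```bash
python3 - <<'E'
from h import *
s=observe();print(s["t"],s["tcp_pos"],s["force"].round(1),s["moment"].round(2),Ro.from_quat(s["eef_rot"]).as_matrix()[:,2].round(4))
for n in("top","side"):
  k=get_image(n)
  for t in("pillar_mid","sugar_bowl","tea_packet","rod_tip"):print(t,[(w(k,d["xyz"]).round(1).tolist(),round(d["p"],2)) for d in spot_point(k,t)[:1]])
E
```

```text
24.45 [462.69088084 316.08069643  70.87437481] [-0.8  5.1  1.5] [1.05 0.09 0.01] [-0.0024  0.002  -1.    ]
pillar_mid [([564.4, -359.1, 31.7], 0.58)]
sugar_bowl [([590.5, 135.6, -2.0], 0.78)]
tea_packet [([551.8, -111.1, 4.1], 0.58)]
rod_tip [([460.8, 312.6, 124.3], 0.65)]
pillar_mid []
sugar_bowl [([593.7, 139.8, 1.7], 0.82)]
tea_packet [([554.4, -109.2, 2.4], 0.93)]
rod_tip []
```

>>> {"op": "apply_moves", "data": {
  "series": [
    {"dp":[0,0.5,0],"angular":[0,0,0]},
    {"dp":[0,0.5,0],"angular":[0,0,0]},
    {"dp":[0,0.5,0],"angular":[0,0,0]},
    {"dp":[0,0,0],"angular":[0,0,0]},
    {"dp":[0,0,0],"angular":[0,0,0]},
    {"dp":[0,0,0],"angular":[0,0,0]},
    {"dp":[0,0,0],"angular":[0,0,0]},
    {"dp":[0,0,0],"angular":[0,0,0]}
  ]
}}

```text
t: 25.75
tcp_pos: [462.5, 316.9, 70.6]
eef_rot: [0.053, 0.999, 0.0, -0.002]
force: [0.3, -2.7, -3.7]
finger_gap: 36.3
finger_force: 61.0
```

```bash
python3 - <<'E'
from h import *
s=observe();print(s["t"],s["tcp_pos"],s["force"].round(1),s["moment"].round(2),Ro.from_quat(s["eef_rot"]).as_matrix()[:,2].round(4))
E
```

```text
25.75 [462.45343066 316.85880738  70.57364542] [ 0.3 -2.7 -3.7] [-0.75  0.08  0.06] [-3.1e-03  6.0e-04 -1.0e+00]
```

>>> {"op": "apply_moves", "data": {
  "series": [
    {"dp":[0,0,0],"angular":[0.3,0,0]},
    {"dp":[0,0,0],"angular":[0.3,0,0]},
    {"dp":[0,0,0],"angular":[0.3,0,0]},
    {"dp":[0,0,0],"angular":[0.3,0,0]},
    {"dp":[0,0,0],"angular":[0,0,0]},
    {"dp":[0,0,0],"angular":[0,0,0]},
    {"dp":[0,0,0],"angular":[0,0,0]},
    {"dp":[0,0,0],"angular":[0,0,0]}
  ]
}}

```text
t: 26.55
tcp_pos: [462.9, 317.5, 71.0]
eef_rot: [0.053, 0.999, -0.01, -0.002]
force: [0.2, -0.5, -3.1]
finger_gap: 36.3
finger_force: 60.7
```

```bash
python3 - <<'E'
from h import *
s=observe();print(s["t"],s["tcp_pos"],s["force"].round(1),s["moment"].round(2),Ro.from_quat(s["eef_rot"]).as_matrix()[:,2].round(4))
E
```

```text
26.55 [462.85680141 317.4680762   70.99674073] [ 0.2 -0.5 -3.1] [-0.34  0.1  -0.02] [-0.0044 -0.0189 -0.9998]
```

>>> {"op": "apply_moves", "data": {
  "series": [
    {"dp":[0,0,0.4],"angular":[0.2,0,0]},
    {"dp":[0,0,0.4],"angular":[0.2,0,0]},
    {"dp":[0,0,0.4],"angular":[0,0,0]},
    {"dp":[0,0,0.4],"angular":[0,0,0]},
    {"dp":[0,0,0.4],"angular":[0,0,0]},
    {"dp":[0,0,0],"angular":[0,0,0]},
    {"dp":[0,0,0],"angular":[0,0,0]},
    {"dp":[0,0,0],"angular":[0,0,0]}
  ]
}}

```text
t: 27.35
tcp_pos: [462.8, 317.4, 68.9]
eef_rot: [0.053, 0.999, -0.013, -0.002]
force: [-0.7, -0.1, -1.1]
finger_gap: 36.3
finger_force: 60.4
```

```bash
python3 - <<'E'
from h import *
s=observe();print(s["t"],s["tcp_pos"],s["force"].round(1),s["moment"].round(2),Ro.from_quat(s["eef_rot"]).as_matrix()[:,2].round(4))
E
```

```text
27.35 [462.80614452 317.35801279  68.93626586] [-0.7 -0.1 -1.1] [ 0.03 -0.02 -0.01] [-0.0053 -0.0261 -0.9996]
```

>>> {"op": "apply_moves", "data": {
  "series": [
    {"dp":[0,0,0.4],"angular":[0,0,0]},
    {"dp":[0,0,0.4],"angular":[0,0,0]},
    {"dp":[0,0,0.4],"angular":[0,0,0]},
    {"dp":[0,0,0],"angular":[0,0,0]},
    {"dp":[0,0,0],"angular":[0,0,0]},
    {"dp":[0,0,0],"angular":[0,0,0]},
    {"dp":[0,0,0],"angular":[0,0,0]},
    {"dp":[0,0,0],"angular":[0,0,0]}
  ]
}}

```text
t: 28.15
tcp_pos: [463.0, 317.6, 68.2]
eef_rot: [0.053, 0.999, -0.013, -0.002]
force: [-0.6, 0.4, 4.8]
finger_gap: 36.5
finger_force: 62.7
```

>>> {"op": "apply_moves", "data": {
  "series": [
    {"dp":[0,0,0.4],"angular":[0,0,0]},
    {"dp":[0,0,0],"angular":[0,0,0]},
    {"dp":[0,0,0],"angular":[0,0,0]},
    {"dp":[0,0,0],"angular":[0,0,0]},
    {"dp":[0,0,0],"angular":[0,0,0]},
    {"dp":[0,0,0],"angular":[0,0,0]},
    {"dp":[0,0,0],"angular":[0,0,0]},
    {"dp":[0,0,0],"angular":[0,0,0]}
  ],
  "fingers": 80
}}

```text
t: 28.95
tcp_pos: [462.8, 317.2, 67.3]
eef_rot: [0.053, 0.999, -0.013, -0.002]
force: [-0.2, -0.6, 0.3]
finger_gap: 80.1
finger_force: 0.0
```

```bash
python3 - <<'E'
from h import *
s=observe();print(s["t"],s["tcp_pos"],s["force"].round(1),s["moment"].round(2),s["finger_gap"],s["finger_force"])
P=s["tcp_pos"];R=frame(174.2)
plan([P[0],P[1],300],R,8)
plan([564.5,-361,260],frame(168.3),24,([P[0],P[1],300],R))
plan([564.5,-361,260],frame(78.3),24,([P[0],P[1],300],R))
E
```

```text
28.95 [462.76540095 317.24749978  67.31648303] [-0.2 -0.6  0.3] [0.04 0.03 0.01] 80.09123266867384 0.0
dist 232.7 ang 1.55
[{"dp": [0.1, -0.8, -29.1], "angular": [-0.19, -0.02, -0.03]}, {"dp": [0.1, -0.7, -29.1], "angular": [-0.19, -0.02, -0.03]}, {"dp": [0.1, -0.6, -29.1], "angular": [-0.19, -0.02, -0.03]}, {"dp": [0.0, -0.5, -29.1], "angular": [-0.19, -0.02, -0.03]}, {"dp": [0.0, -0.4, -29.1], "angular": [-0.19, -0.02, -0.03]}, {"dp": [0.0, -0.3, -29.1], "angular": [-0.19, -0.02, -0.03]}, {"dp": [0.0, -0.2, -29.1], "angular": [-0.19, -0.02, -0.03]}, {"dp": [0.0, -0.1, -29.1], "angular": [-0.19, -0.02, -0.03]}]
dist 687.0 ang 5.9
[{"dp": [-7.1, -27.7, 1.7], "angular": [0.0, 0.0, 0.25]}, {"dp": [-7.2, -27.7, 1.7], "angular": [0.0, 0.0, 0.25]}, {"dp": [-7.3, -27.6, 1.7], "angular": [0.0, 0.0, 0.25]}, {"dp": [-7.4, -27.6, 1.7], "angular": [0.0, 0.0, 0.25]}, {"dp": [-7.5, -27.6, 1.7], "angular": [0.0, 0.0, 0.25]}, {"dp": [-7.7, -27.5, 1.7], "angular": [0.0, 0.0, 0.25]}, {"dp": [-7.8, -27.5, 1.7], "angular": [0.0, 0.0, 0.25]}, {"dp": [-7.9, -27.5, 1.7], "angular": [0.0, 0.0, 0.25]}]
[{"d
[... 1583 characters left out ...]
, "angular": [0.0, 0.0, 4.0]}, {"dp": [-25.3, -13.3, 1.7], "angular": [0.0, 0.0, 4.0]}, {"dp": [-26.2, -11.5, 1.7], "angular": [0.0, 0.0, 4.0]}, {"dp": [-26.9, -9.6, 1.7], "angular": [0.0, 0.0, 4.0]}, {"dp": [-27.5, -7.7, 1.7], "angular": [0.0, 0.0, 4.0]}]
[{"dp": [-28.0, -5.8, 1.7], "angular": [0.0, 0.0, 4.0]}, {"dp": [-28.3, -3.8, 1.7], "angular": [0.0, 0.0, 4.0]}, {"dp": [-28.5, -1.9, 1.7], "angular": [0.0, 0.0, 4.0]}, {"dp": [-28.6, 0.1, 1.7], "angular": [0.0, 0.0, 4.0]}, {"dp": [-28.5, 2.1, 1.7], "angular": [0.0, 0.0, 4.0]}, {"dp": [-28.3, 4.1, 1.7], "angular": [0.0, 0.0, 4.0]}, {"dp": [-27.9, 6.1, 1.7], "angular": [0.0, 0.0, 4.0]}, {"dp": [-27.4, 8.0, 1.7], "angular": [0.0, 0.0, 4.0]}]
```

>>> {"op": "apply_moves", "data": {
  "series": [
    {"dp":[0.1,-0.8,-15],"angular":[-0.19,-0.02,-0.03]},
    {"dp":[0.1,-0.7,-29],"angular":[-0.19,-0.02,-0.03]},
    {"dp":[0.1,-0.6,-32],"angular":[-0.19,-0.02,-0.03]},
    {"dp":[0,-0.5,-32],"angular":[-0.19,-0.02,-0.03]},
    {"dp":[0,-0.4,-32],"angular":[-0.19,-0.02,-0.03]},
    {"dp":[0,-0.3,-32],"angular":[-0.19,-0.02,-0.03]},
    {"dp":[0,-0.2,-32],"angular":[-0.19,-0.02,-0.03]},
    {"dp":[0,-0.1,-28],"angular":[-0.19,-0.02,-0.03]}
  ],
  "fingers": 85
}}

```text
t: 29.75
tcp_pos: [462.7, 317.0, 301.2]
eef_rot: [0.051, 0.999, 0.0, 0.001]
force: [0.6, 0.3, -0.3]
finger_gap: 85.1
finger_force: 0.0
```

>>> {"op": "apply_moves", "data": {
  "series": [
    {"dp":[-7.1,-27.7,1.7],"angular":[0,0,0.25]},
    {"dp":[-7.2,-27.7,1.7],"angular":[0,0,0.25]},
    {"dp":[-7.3,-27.6,1.7],"angular":[0,0,0.25]},
    {"dp":[-7.4,-27.6,1.7],"angular":[0,0,0.25]},
    {"dp":[-7.5,-27.6,1.7],"angular":[0,0,0.25]},
    {"dp":[-7.7,-27.5,1.7],"angular":[0,0,0.25]},
    {"dp":[-7.8,-27.5,1.7],"angular":[0,0,0.25]},
    {"dp":[-7.9,-27.5,1.7],"angular":[0,0,0.25]}
  ]
}}

```text
t: 30.55
tcp_pos: [496.5, 89.7, 285.8]
eef_rot: [0.068, 0.998, -0.0, 0.0]
force: [-0.0, 0.4, 0.1]
finger_gap: 84.6
finger_force: 0.0
```

>>> {"op": "apply_moves", "data": {
  "series": [
    {"dp":[-8.0,-27.4,1.7],"angular":[0,0,0.25]},
    {"dp":[-8.1,-27.4,1.7],"angular":[0,0,0.25]},
    {"dp":[-8.3,-27.4,1.7],"angular":[0,0,0.25]},
    {"dp":[-8.4,-27.3,1.7],"angular":[0,0,0.25]},
    {"dp":[-8.5,-27.3,1.7],"angular":[0,0,0.25]},
    {"dp":[-8.6,-27.2,1.7],"angular":[0,0,0.25]},
    {"dp":[-8.7,-27.2,1.7],"angular":[0,0,0.25]},
    {"dp":[-8.8,-27.2,1.7],"angular":[0,0,0.25]}
  ]
}}

```text
t: 31.35
tcp_pos: [530.2, -136.5, 272.2]
eef_rot: [0.086, 0.996, -0.0, 0.0]
force: [-0.3, 0.9, 1.2]
finger_gap: 84.7
finger_force: 0.0
```

```bash
python3 - <<'E'
from h import *
s=observe();print(s["t"],s["tcp_pos"],s["force"].round(1),s["joints"].round(2))
p=get_image("top");q=get_image("side")
for k in(p,q):
  for t in("pillar_mid","rod_tip","stand","tier_hub"):print(t,[(w(k,d["xyz"]).round(1).tolist(),round(d["p"],2)) for d in spot_point(k,t)[:1]])
c=lambda im,x,y:cv2.resize(im[y-30:y+30,x-35:x+35],None,fx=5,fy=5,interpolation=cv2.INTER_CUBIC)
cv2.imwrite("pics/g6.png",np.hstack([c(p["img"],199,240),c(q["img"],291,240)]))
plan([564.5,-361,260],frame(168.3),8)
E
```

```text
31.35 [ 530.16227285 -136.48063061  272.18377092] [-0.3  0.9  1.2] [-0.25  0.27  0.21  1.51 -0.   -0.08]
pillar_mid [([457.5, 316.3, 54.6], 0.76)]
rod_tip [([457.8, 313.1, 121.4], 0.8)]
stand [([461.4, 312.0, -1.7], 0.77)]
tier_hub [([564.0, -362.5, 33.1], 0.64)]
pillar_mid []
rod_tip [([459.8, 317.1, 129.5], 0.62)]
stand []
tier_hub [([569.4, -354.8, 28.5], 0.93)]
dist 229.4 ang 1.95
[{"dp": [-9.0, -27.2, 1.6], "angular": [-0.0, 0.0, 0.24]}, {"dp": [-9.1, -27.1, 1.6], "angular": [-0.0, 0.0, 0.24]}, {"dp": [-9.3, -27.1, 1.6], "angular": [-0.0, 0.0, 0.24]}, {"dp": [-9.4, -27.1, 1.6], "angular": [-0.0, 0.0, 0.24]}, {"dp": [-9.5, -27.0, 1.6], "angular": [-0.0, 0.0, 0.24]}, {"dp": [-9.6, -27.0, 1.6], "angular": [-0.0, 0.0, 0.24]}, {"dp": [-9.7, -26.9, 1.6], "angular": [-0.0, 0.0, 0.24]}, {"dp": [-9.8, -26.9, 1.6], "angular": [-0.0, 0.0, 0.24]}]
```

View pics/g6.png

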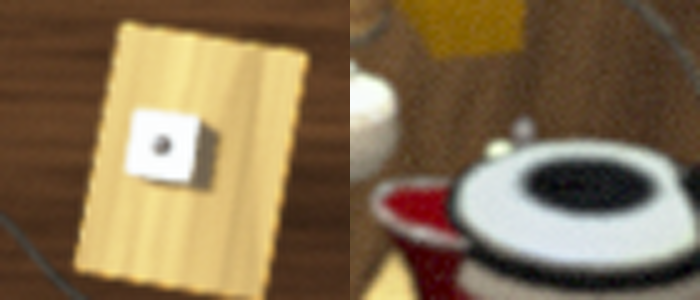

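>>> {"op": "apply_moves", "data": {
  "series": [
    {"dp":[-9.0,-27.2,1.6],"angular":[0,0,0.24]},
    {"dp":[-9.1,-27.1,1.6],"angular":[0,0,0.24]},
    {"dp":[-9.3,-27.1,1.6],"angular":[0,0,0.24]},
    {"dp":[-9.4,-27.1,1.6],"angular":[0,0,0.24]},
    {"dp":[-9.5,-27.0,1.6],"angular":[0,0,0.24]},
    {"dp":[-9.6,-27.0,1.6],"angular":[0,0,0.24]},
    {"dp":[-9.7,-26.9,1.6],"angular":[0,0,0.24]},
    {"dp":[-9.8,-26.9,1.6],"angular":[0,0,0.24]}
  ]
}}

```text
t: 32.65
tcp_pos: [564.6, -362.4, 259.5]
eef_rot: [0.102, 0.995, -0.0, 0.0]
force: [0.3, -0.6, 0.2]
finger_gap: 84.8
finger_force: 0.0
```

>>> {"op": "apply_moves", "data": {
  "series": [
    {"dp":[0,0,15],"angular":[0,0,0]},
    {"dp":[0,0,28],"angular":[0,0,0]},
    {"dp":[0,0,30],"angular":[0,0,0]},
    {"dp":[0,0,30],"angular":[0,0,0]},
    {"dp":[0,0,30],"angular":[0,0,0]},
    {"dp":[0,0,28],"angular":[0,0,0]},
    {"dp":[0,0,20],"angular":[0,0,0]},
    {"dp":[0,0,8],"angular":[0,0,0]}
  ]
}}

```text
t: 33.45
tcp_pos: [563.5, -360.6, 68.2]
eef_rot: [0.102, 0.995, 0.001, -0.001]
force: [0.1, -0.4, -0.2]
finger_gap: 85.0
finger_force: 0.0
```

```bash
python3 - <<'E'
from h import *
p=get_image("top");s=observe();print(s["t"],s["tcp_pos"],s["force"].round(1),s["joints"].round(2))
hsv=cv2.cvtColor(p["img"],cv2.COLOR_BGR2HSV)
def face(c,z,r=15):
    u,v=map(int,proj(p,[*c,z]));m=((hsv[...,1]<70)&(hsv[...,2]>215)).astype(np.uint8);mm=np.zeros_like(m);mm[v-r:v+r+1,u-r:u+r+1]=m[v-r:v+r+1,u-r:u+r+1]
    cs,_=cv2.findContours(mm,cv2.RETR_EXTERNAL,cv2.CHAIN_APPROX_NONE);ct=max(cs,key=cv2.contourArea)[:,0]
    W=np.array([atz(p,a,b,z)[:2] for a,b in ct]);print(cv2.minAreaRect(W.astype(np.float32)))
face([462,316],102)
for t in("tier_hub",):print(t,[(w(p,d["xyz"]).round(1).tolist(),round(d["p"],2)) for d in spot_point(p,t)[:1]])
plan([565,-361,13],frame(168.3),8)
E
```

```text
33.5 [ 563.47903299 -360.67686333   68.0730992 ] [-0.1 -0.3 -0.4] [-0.57  0.55  0.13  1.15  0.   -0.37]
((462.3398132324219, 316.41143798828125), (43.06510925292969, 43.5081672668457), 84.46385955810547)
tier_hub [([565.6, -363.8, 32.3], 0.7)]
dist 56.6 ang 0.09
[{"dp": [-0.1, 0.0, 7.1], "angular": [0.0, -0.01, 0.0]}, {"dp": [-0.1, 0.0, 7.1], "angular": [0.0, -0.01, 0.0]}, {"dp": [-0.1, 0.0, 7.1], "angular": [0.0, -0.01, 0.0]}, {"dp": [-0.1, 0.0, 7.1], "angular": [0.0, -0.01, 0.0]}, {"dp": [-0.1, 0.0, 7.1], "angular": [0.0, -0.01, 0.0]}, {"dp": [-0.1, 0.0, 7.1], "angular": [0.0, -0.01, 0.0]}, {"dp": [-0.1, 0.0, 7.1], "angular": [0.0, -0.01, 0.0]}, {"dp": [-0.1, 0.0, 7.1], "angular": [0.0, -0.01, 0.0]}]
```

>>> {"op": "apply_moves", "data": {
  "series": [
    {"dp":[-1.2,0,9],"angular":[0,0,0]},
    {"dp":[0,0,10],"angular":[0,0,0]},
    {"dp":[0,0,10],"angular":[0,0,0]},
    {"dp":[0,0,10],"angular":[0,0,0]},
    {"dp":[0,0,8],"angular":[0,0,0]},
    {"dp":[0,0,5],"angular":[0,0,0]},
    {"dp":[0,0,3],"angular":[0,0,0]},
    {"dp":[0,0,0],"angular":[0,0,0]}
  ]
}}

```text
t: 34.35
tcp_pos: [565.3, -362.0, 15.0]
eef_rot: [0.102, 0.995, 0.0, -0.0]
force: [-0.1, 0.7, -0.1]
finger_gap: 84.8
finger_force: 0.0
```

>>> {"op": "apply_moves", "data": {
  "series": [
    {"dp":[0,0,0],"angular":[0,0,0]},
    {"dp":[0,0,0],"angular":[0,0,0]},
    {"dp":[0,0,0],"angular":[0,0,0]},
    {"dp":[0,0,0],"angular":[0,0,0]},
    {"dp":[0,0,0],"angular":[0,0,0]},
    {"dp":[0,0,0],"angular":[0,0,0]},
    {"dp":[0,0,0],"angular":[0,0,0]},
    {"dp":[0,0,0],"angular":[0,0,0]}
  ],
  "fingers": 26,
  "grip_force": 40
}}

```text
t: 35.15
tcp_pos: [565.5, -362.0, 15.4]
eef_rot: [0.102, 0.995, -0.0, 0.0]
force: [-0.4, 0.4, 0.6]
finger_gap: 25.9
finger_force: 0.0
```

```bash
python3 - <<'E'
from h import *
s=observe();print(s["t"],s["tcp_pos"],s["finger_gap"],s["finger_force"],s["force"].round(1),s["moment"].round(2),Ro.from_quat(s["eef_rot"]).as_matrix()[:,2].round(4))
E
```

```text
35.15 [ 565.52733598 -362.04203547   15.4380849 ] 25.901506951839004 0.0 [-0.4  0.4  0.6] [0.04 0.04 0.02] [ 2.e-04 -1.e-04 -1.e+00]
```

```bash
python3 - <<'E'
from h import *
p=get_image("top");q=get_image("side");s=observe();print(s["finger_gap"],s["finger_force"])
for k in(p,q):
  for t in("tier_hub",):print(t,[(w(k,d["xyz"]).round(1).tolist(),round(d["p"],2)) for d in spot_point(k,t)[:2]])
u,v=map(int,proj(q,[565,-361,30]));a,b=map(int,proj(p,[565,-361,30]));print(u,v,a,b)
c=lambda im,x,y:cv2.resize(im[y-35:y+35,x-40:x+40],None,fx=5,fy=5,interpolation=cv2.INTER_CUBIC)
cv2.imwrite("pics/g7.png",np.hstack([c(p["img"],a,b),c(q["img"],u,v)]))
E
```

```text
25.99998698342833 0.0
tier_hub [([567.6, -363.1, 28.3], 0.84)]
tier_hub [([566.3, -357.3, 29.0], 0.85)]
281 183 403 214
```

View pics/g7.png

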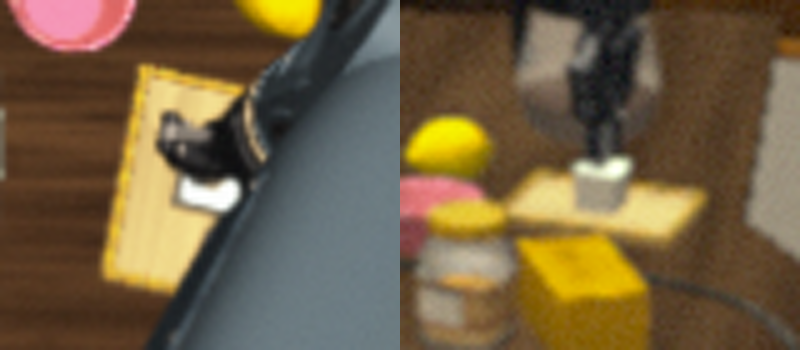

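```bash
python3 - <<'E'
from h import *
q=get_image("side")
for v in(179,180,181,182):
    o,d=ray(q,281,v);print(v,[(y,(o+d*(y-o[1])/d[1]).round(1)[[0,2]].tolist()) for y in(-362,-349,-335)])
s=observe();print(s["tcp_pos"],s["joints"].round(3))
E
```

```text
179 [(-362, [567.6, 50.7]), (-349, [566.2, 55.1]), (-335, [564.7, 60.0])]
180 [(-362, [567.5, 46.4]), (-349, [566.1, 50.9]), (-335, [564.5, 55.7])]
181 [(-362, [567.3, 42.1]), (-349, [565.9, 46.6]), (-335, [564.4, 51.5])]
182 [(-362, [567.2, 37.7]), (-349, [565.8, 42.3]), (-335, [564.3, 47.2])]
[ 565.51577648 -362.07806097   15.43195493] [-0.57   0.588  0.055  1.038  0.    -0.365]
```

>>> {"op": "apply_moves", "data": {
  "series": [
    {"dp":[0,0,0],"angular":[0,0,0]},
    {"dp":[0,0,0],"angular":[0,0,0]},
    {"dp":[0,0,0],"angular":[0,0,0]},
    {"dp":[0,0,0],"angular":[0,0,0]},
    {"dp":[0,0,0],"angular":[0,0,0]},
    {"dp":[0,0,4],"angular":[0,0,0]},
    {"dp":[0,0,4],"angular":[0,0,0]},
    {"dp":[0,0,2],"angular":[0,0,0]}
  ],
  "fingers": 62
}}

```text
t: 36.2
tcp_pos: [565.2, -361.9, 4.7]
eef_rot: [0.102, 0.995, 0.0, -0.0]
force: [0.6, 0.0, 0.0]
finger_gap: 62.1
finger_force: 0.0
```

>>> {"op": "apply_moves", "data": {
  "series": [
    {"dp":[0,0,3],"angular":[0,0,0]},
    {"dp":[0,0,3],"angular":[0,0,0]},
    {"dp":[0,0,3],"angular":[0,0,0]},
    {"dp":[0,0,3],"angular":[0,0,0]},
    {"dp":[0,0,3],"angular":[0,0,0]},
    {"dp":[0,0,2],"angular":[0,0,0]},
    {"dp":[0,0,1],"angular":[0,0,0]},
    {"dp":[0,0,0],"angular":[0,0,0]}
  ]
}}

```text
t: 37.0
tcp_pos: [565.4, -362.0, -12.7]
eef_rot: [0.102, 0.995, 0.0, 0.0]
force: [-0.1, 0.1, -0.8]
finger_gap: 62.0
finger_force: 0.0
```

```bash
python3 - <<'E'
from h import *
s=observe();print(s["tcp_pos"],s["force"].round(1),s["moment"].round(2))
q=get_image("side");im=cv2.cvtColor(q["img"],cv2.COLOR_BGR2GRAY)
print(im[170:196,268:294])
E
```

```text
[ 565.44642175 -362.03379629  -12.71302564] [-0.1  0.1 -0.8] [ 0.03 -0.02 -0.04]
[[ 71  71  71  78  79  65  44  38  46  48  34  36  23  39  37  41  41  43
   29  36  48  57  67  68  59  64]
 [ 67  65  74  71  73  61  39  38  39  37  34  32  34  43  42  48  42  46
   36  31  50  62  64  68  63  65]
 [ 70  69  69  76  68  60  45  30  28  29  34  33  36  43  41  35  37  36
   35  51  57  68  67  62  63  60]
 [ 74  71  72  64  76  67  39  17  34  33  29  32  42  39  34  31  42  39
   57  66  70  66  66  66  66  60]
 [ 84  82  73  74  74  58  41  36  30  36  39  36  38  41  33  33  35  62
   69  79  72  67  63  59  57  66]
 [ 86  82  78  79  76  67  47  38  46  50  50  35  32  36  35  34  35  48
   67  74  74  60  60  61  60  66]
 [ 83  75  78  74  64  64  48  57  58  63  51  31  32  28  28  25  30  42
   50  62  63  60  59  60  70  63]
 [ 75  76  69  75  71  62  45  42  51  50  42  35  39  38  26  27  30  30
   52  58  55  58  66  66  65  62]
 [ 74  73  66  71  72  60  52  47  37  32  32  32  34  55  63  61  48  50
   53  57  60  59  62  65  65  68]
 [ 69  69  73  70  71  65  60  54  46 
[... 1115 characters left out ...]
49 156 171
  202 216 217 216 217 216 217 215]
 [204 203 204 205 208 205 207 202 195 187 187 183 174 173 169 175 185 203
  216 218 215 218 221 216 216 216]
 [179 184 187 180 186 192 193 199 200 199 197 198 197 198 199 198 199 209
  214 217 217 216 218 216 218 218]
 [131 141 133 142 147 157 172 176 181 183 183 189 193 195 202 206 206 210
  211 214 211 213 215 217 215 216]
 [103  98  96 109 114 125 128 132 133 131 138 149 160 167 173 180 188 190
  192 197 203 208 208 211 212 209]
 [ 90  95  98 100 104 108 118 116 114 115 115 132 143 143 144 142 146 145
  154 163 166 176 186 188 192 191]
 [112 113 122 123 126 132 135 138 142 143 141 153 158 154 137 118 105 108
  120 125 129 135 146 146 151 149]]
```

>>> {"op": "apply_moves", "data": {
  "series": [
    {"dp":[0,0,2],"angular":[0,0,0]},
    {"dp":[0,0,2],"angular":[0,0,0]},
    {"dp":[0,0,2],"angular":[0,0,0]},
    {"dp":[0,0,1],"angular":[0,0,0]},
    {"dp":[0,0,0],"angular":[0,0,0]},
    {"dp":[0,0,0],"angular":[0,0,0]},
    {"dp":[0,0,0],"angular":[0,0,0]},
    {"dp":[0,0,0],"angular":[0,0,0]}
  ]
}}

```text
t: 37.85
tcp_pos: [565.6, -362.1, -19.5]
eef_rot: [0.102, 0.995, -0.0, 0.0]
force: [0.6, -0.2, -0.2]
finger_gap: 62.1
finger_force: 0.0
```

>>> {"op": "apply_moves", "data": {
  "series": [
    {"dp":[0,0,0],"angular":[0,0,0]},
    {"dp":[0,0,0],"angular":[0,0,0]},
    {"dp":[0,0,0],"angular":[0,0,0]},
    {"dp":[0,0,0],"angular":[0,0,0]},
    {"dp":[0,0,0],"angular":[0,0,0]},
    {"dp":[0,0,0],"angular":[0,0,0]},
    {"dp":[0,0,0],"angular":[0,0,0]},
    {"dp":[0,0,0],"angular":[0,0,0]}
  ],
  "fingers": 26,
  "grip_force": 50
}}

```text
t: 38.65
tcp_pos: [565.7, -362.1, -19.3]
eef_rot: [0.102, 0.995, -0.0, 0.0]
force: [-0.6, 1.4, 5.3]
finger_gap: 35.0
finger_force: 51.9
```

```bash
python3 - <<'E'
from h import *
s=observe();print(s["t"],s["tcp_pos"],s["finger_gap"],s["finger_force"],s["force"].round(1),s["moment"].round(2),Ro.from_quat(s["eef_rot"]).as_matrix()[:,2].round(4))
q=get_image("side");im=cv2.cvtColor(q["img"],cv2.COLOR_BGR2GRAY)
print(im[176:194,270:292])
E
```

```text
38.65 [ 565.73694483 -362.10969167  -19.27036972] 35.040638026165325 51.85309298336506 [-0.6  1.4  5.3] [ 0.42 -0.04 -0.04] [ 7.e-04 -2.e-04 -1.e+00]
[[ 78  76  67  65  56  36  26  39  38  32  29  30  28  34  35  50  46  50
   60  58  67  62]
 [ 76  71  73  66  50  45  41  57  52  37  31  28  29  31  46  48  49  49
   57  60  65  65]
 [ 75  67  67  69  61  44  41  56  52  51  28  34  47  74  75  77  74  60
   59  54  65  64]
 [ 64  68  70  63  59  47  45  45  44  39  34  66 121 168 180 172 147 104
   69  61  63  69]
 [ 75  73  70  66  60  64  70  66  41  22  39  97 187 245 253 250 217 144
   82  59  62  69]
 [108 108  99  98  86  92 101  87  58  29  52 106 202 251 254 251 219 135
   79  67  66  71]
 [162 157 144 132 122 119 124 103  60  38  51 106 188 240 242 219 166 107
   70  61  66  75]
 [186 183 173 164 162 152 136 101  60  36  51  94 147 188 182 159 123  96
   79  77  77  72]
 [203 202 202 197 191 182 153 106  51  37  60  95 128 144 144 127 118 119
  111 108 115 109]
 [212 213 210 212 208 196 159 103  54  41  65 100 128 143 137 123 134 149
  151 159 151 158]
 [217 214 214 218 212 198 152  99  48  39  69  96 126 140 136 126 150 181
  186 195 193 193]
 [215 215 216 215 213 203 160 102  53  49  70 100 126 143 137 133 161 195
  208 212 210 206]
 [211 211 216 219 212 199 165 123  89  77  92 107 134 142 139 151 182 210
  214 216 214 215]
 [206 208 208 209 211 203 185 158 149 141 138 145 150 155 165 185 203 218
  217 217 215 218]
 [197 199 204 205 203 202 195 190 194 193 186 181 180 183 190 202 217 216
  218 217 217 216]
 [173 182 187 183 187 189 190 195 202 204 200 199 201 200 204 212 212 213
  213 216 218 215]
 [135 130 138 140 143 156 159 173 179 185 189 188 191 197 202 208 209 210
  213 212 214 214]
 [104 104 103 111 113 121 124 130 138 143 148 151 155 164 171 183 191 194
  191 195 201 201]]
```

```bash
python3 - <<'E'
from h import *
s=observe();P=s["tcp_pos"]
plan([463.3,316,P[2]+164],frame(172.3),24,(P+[0,0,164],Ro.from_quat(s["eef_rot"])))
E
```

```text
dist 685.8 ang 4.03
[{"dp": [9.9, 26.8, -0.0], "angular": [-0.0, 0.0, -0.17]}, {"dp": [9.8, 26.8, -0.0], "angular": [-0.0, 0.0, -0.17]}, {"dp": [9.8, 26.9, -0.0], "angular": [-0.0, 0.0, -0.17]}, {"dp": [9.7, 26.9, -0.0], "angular": [-0.0, 0.0, -0.17]}, {"dp": [9.6, 26.9, -0.0], "angular": [-0.0, 0.0, -0.17]}, {"dp": [9.5, 26.9, -0.0], "angular": [-0.0, 0.0, -0.17]}, {"dp": [9.4, 27.0, -0.0], "angular": [-0.0, 0.0, -0.17]}, {"dp": [9.4, 27.0, -0.0], "angular": [-0.0, 0.0, -0.17]}]
[{"dp": [9.3, 27.0, -0.0], "angular": [-0.0, 0.0, -0.17]}, {"dp": [9.2, 27.0, -0.0], "angular": [-0.0, 0.0, -0.17]}, {"dp": [9.1, 27.1, -0.0], "angular": [-0.0, 0.0, -0.17]}, {"dp": [9.1, 27.1, -0.0], "angular": [-0.0, 0.0, -0.17]}, {"dp": [9.0, 27.1, -0.0], "angular": [-0.0, 0.0, -0.17]}, {"dp": [8.9, 27.2, -0.0], "angular": [-0.0, 0.0, -0.17]}, {"dp": [8.8, 27.2, -0.0], "angular": [-0.0, 0.0, -0.17]}, {"dp": [8.7, 27.2, -0.0], "angular": [-0.0, 0.0, -0.17]}]
[{"dp": [8.7, 27.2, -0.0], "angular": [-0.0, 0.0, -0.17]}, {"dp": [8.6, 27.3, -0.0], "angular": [-0.0, 0.0, -0.17]}, {"dp": [8.5, 27.3, -0.0], "angular": [-0.0, 0.0, -0.17]}, {"dp": [8.4, 27.3, -0.0], "angular": [-0.0, 0.0, -0.17]}, {"dp": [8.3, 27.3, -0.0], "angular": [-0.0, 0.0, -0.17]}, {"dp": [8.3, 27.4, -0.0], "angular": [-0.0, 0.0, -0.17]}, {"dp": [8.2, 27.4, -0.0], "angular": [-0.0, 0.0, -0.17]}, {"dp": [8.1, 27.4, -0.0], "angular": [-0.0, 0.0, -0.17]}]
```

>>> {"op": "apply_moves", "data": {
  "series": [
    {"dp":[0,0,-4],"angular":[0,0,0]},
    {"dp":[0,0,-16],"angular":[0,0,0]},
    {"dp":[0,0,-26],"angular":[0,0,0]},
    {"dp":[0,0,-30],"angular":[0,0,0]},
    {"dp":[0,0,-30],"angular":[0,0,0]},
    {"dp":[0,0,-28],"angular":[0,0,0]},
    {"dp":[0,0,-20],"angular":[0,0,0]},
    {"dp":[0,0,-10],"angular":[0,0,0]}
  ]
}}

```text
t: 39.5
tcp_pos: [565.8, -362.5, 146.2]
eef_rot: [0.102, 0.995, -0.001, 0.001]
force: [-0.4, 0.7, -1.4]
finger_gap: 35.2
finger_force: 51.0
```

>>> {"op": "apply_moves", "data": {
  "series": [
    {"dp":[9.9,26.8,0],"angular":[0,0,-0.17]},
    {"dp":[9.8,26.8,0],"angular":[0,0,-0.17]},
    {"dp":[9.8,26.9,0],"angular":[0,0,-0.17]},
    {"dp":[9.7,26.9,0],"angular":[0,0,-0.17]},
    {"dp":[9.6,26.9,0],"angular":[0,0,-0.17]},
    {"dp":[9.5,26.9,0],"angular":[0,0,-0.17]},
    {"dp":[9.4,27.0,0],"angular":[0,0,-0.17]},
    {"dp":[9.4,27.0,0],"angular":[0,0,-0.17]}
  ]
}}

```text
t: 40.3
tcp_pos: [530.4, -134.9, 143.4]
eef_rot: [0.09, 0.996, -0.0, -0.001]
force: [0.1, 0.2, -1.6]
finger_gap: 35.7
finger_force: 51.1
```

>>> {"op": "apply_moves", "data": {
  "series": [
    {"dp":[9.3,27.0,0],"angular":[0,0,-0.17]},
    {"dp":[9.2,27.0,0],"angular":[0,0,-0.17]},
    {"dp":[9.1,27.1,0],"angular":[0,0,-0.17]},
    {"dp":[9.1,27.1,0],"angular":[0,0,-0.17]},
    {"dp":[9.0,27.1,0],"angular":[0,0,-0.17]},
    {"dp":[8.9,27.2,0],"angular":[0,0,-0.17]},
    {"dp":[8.8,27.2,0],"angular":[0,0,-0.17]},
    {"dp":[8.7,27.2,0],"angular":[0,0,-0.17]}
  ]
}}

```text
t: 41.1
tcp_pos: [496.3, 90.9, 143.6]
eef_rot: [0.079, 0.997, -0.0, -0.001]
force: [0.4, 0.8, -1.8]
finger_gap: 35.3
finger_force: 51.1
```

```bash
python3 - <<'E'
from h import *
p=get_image("top");s=observe();P=s["tcp_pos"];print(s["t"],P,s["finger_gap"],s["force"].round(1))
hsv=cv2.cvtColor(p["img"],cv2.COLOR_BGR2HSV)
def face(c,z,r=15):
    u,v=map(int,proj(p,[*c,z]));m=((hsv[...,1]<70)&(hsv[...,2]>215)).astype(np.uint8);mm=np.zeros_like(m);mm[v-r:v+r+1,u-r:u+r+1]=m[v-r:v+r+1,u-r:u+r+1]
    cs,_=cv2.findContours(mm,cv2.RETR_EXTERNAL,cv2.CHAIN_APPROX_NONE);ct=max(cs,key=cv2.contourArea)[:,0]
    W=np.array([atz(p,a,b,z)[:2] for a,b in ct]);print(cv2.minAreaRect(W.astype(np.float32)))
face([462,316],102)
plan([463.3,316,P[2]],frame(172.3),8)
E
```

```text
41.15 [495.78838245  94.09605669 143.53759745] 35.17391791938613 [-0.2  2.9 -2.6]
((462.3398132324219, 316.41143798828125), (43.06510925292969, 43.5081672668457), 84.46385955810547)
dist 224.3 ang 1.22
[{"dp": [8.3, 26.8, 0.0], "angular": [0.01, -0.01, -0.15]}, {"dp": [8.2, 26.8, 0.0], "angular": [0.01, -0.01, -0.15]}, {"dp": [8.2, 26.8, 0.0], "angular": [0.01, -0.01, -0.15]}, {"dp": [8.1, 26.8, 0.0], "angular": [0.01, -0.01, -0.15]}, {"dp": [8.0, 26.9, 0.0], "angular": [0.01, -0.01, -0.15]}, {"dp": [8.0, 26.9, 0.0], "angular": [0.01, -0.01, -0.15]}, {"dp": [7.9, 26.9, 0.0], "angular": [0.01, -0.01, -0.15]}, {"dp": [7.8, 26.9, 0.0], "angular": [0.01, -0.01, -0.15]}]
```

>>> {"op": "apply_moves", "data": {
  "series": [
    {"dp":[8.8,28,0],"angular":[0,0,-0.17]},
    {"dp":[10,32,0],"angular":[0,0,-0.17]},
    {"dp":[10.5,34,0],"angular":[0,0,-0.17]},
    {"dp":[10.5,34,0],"angular":[0,0,-0.17]},
    {"dp":[9.8,32,0],"angular":[0,0,-0.17]},
    {"dp":[8.5,28,0],"angular":[0,0,-0.17]},
    {"dp":[6,20,0],"angular":[0,0,-0.17]},
    {"dp":[3,10,0],"angular":[0,0,-0.17]}
  ]
}}

```text
t: 41.95
tcp_pos: [462.3, 316.7, 143.3]
eef_rot: [0.066, 0.998, -0.001, -0.001]
force: [0.3, -0.2, -1.7]
finger_gap: 35.0
finger_force: 51.1
```

```bash
python3 - <<'E'
from h import *
import time
for i in range(3): q=get_image("side")
s=observe();P=s["tcp_pos"];print(s["t"],P,s["finger_gap"],s["force"].round(1),Ro.from_quat(s["eef_rot"]).as_matrix().round(4)[:,[0,2]])
print("hub",[(w(q,d["xyz"]).round(1).tolist(),round(d["p"],2)) for d in spot_point(q,"tier_hub")[:1]],"tip",[(w(q,d["xyz"]).round(1).tolist(),round(d["p"],2)) for d in spot_point(q,"rod_tip")[:1]])
# board corners predicted / wood mask in side picture
R=Ro.from_euler("z",-7.7,degrees=True);zb=P[2]+19.3
pr=[np.round(proj(q,P*[1,1,0]+R.apply([a,b,0])+[0,0,zb]),1).tolist() for a,b in((75,55),(-75,55),(-75,-55),(75,-55))];print("bottom corners pred",pr)
print("hub top pred",[np.round(proj(q,P*[1,1,0]+R.apply([a,b,0])+[0,0,zb+42]),1).tolist() for a,b in((18,18),(-18,18),(-18,-18),(18,-18))])
print("tip pred",np.round(proj(q,[462.5,316,126]),1))
cv2.imwrite("pics/side_l.png",q["img"])
hsv=cv2.cvtColor(q["img"],cv2.COLOR_BGR2HSV);m=((hsv[...,0]>10)&(hsv[...,0]<30)&(hsv[...,1]>60)&(hsv[...,1]<190)&(hsv[...,2]>130)).astype(np.uint8)
x0,y0=240,190;mm=np.zeros_like(m);mm[y0:245,x0:345]=m[y0:245,x0:345]
cs,_=cv2.findContours(mm,cv2.RETR_EXTERNAL,cv2.CHAIN_APPROX_SIMPLE);c=max(cs,key=cv2.contourArea)
print(cv2.contourArea(c),cv2.approxPolyDP(c,2.5,True)[:,0].tolist())
g=cv2.cvtColor(q["img"],cv2.COLOR_BGR2GRAY);print(g[226:242,280:300])
E
```

```text
42.1 [462.72954359 315.16096248 143.71784105] 35.160284456738424 [-0.8 -0.4 -2.4] [[-9.912e-01 -7.000e-04]
 [ 1.325e-01 -1.100e-03]
 [ 5.000e-04 -1.000e+00]]
hub [([463.9, 320.0, 189.1], 0.84)] tip [([459.9, 317.8, 128.5], 0.63)]
bottom corners pred [[259.0, 226.3], [314.7, 233.8], [322.1, 217.7], [270.1, 211.1]]
hub top pred [[283.7, 209.2], [296.9, 210.8], [299.8, 206.0], [286.9, 204.4]]
tip pred [290.9 234.4]
837.5 [[259, 224], [314, 232], [322, 215], [299, 210], [295, 222], [287, 221], [283, 207], [270, 209]]
[[131 134 133 144 148 147 151 161 166 173 172 183 184 183 188 191 195 199
  201 202]
 [104 107 108 110 116 118 118 130 132 138 137 140 145 148 156 167 170 178
  174 185]
 [100  99 100 104 105 110 109 109 112 107 111 110 116 118 126 135 142 136
  139 144]
 [ 83  87  94  93  97  99  97  99  99 101 104 100 107 109 110 118 118 114
  112 119]
 [ 79  78  82  84  82  82  80  83  84  87  90  93  98 102  96 103 102 104
  106 112]
 [ 68  69  78  72  76  66  69  70  70  70  75  74  78  85  88  89  93  94
   90  99]
 [ 75  79  79  77  72  68  64  67  66  61  57  63  67  65  69  72  74  75
   83  76]
 [ 81  75  80  73  74  68  63  64  65  73  84  89  69  61  66  70  71  69
   70  72]
 [ 72  79  75  77  70  67  64  69  77 103 125 119  88  66  69  66  70  74
   67  70]
 [ 72  82  75  74  72  67  66  72  95 128 151 142 105  69  62  65  65  69
   72  69]
 [ 73  75  78  76  71  69  64  68  95 126 148 139 110  74  64  64  64  67
   67  66]
 [ 79  82  72  74  83  92  95  87  90 114 127 118  95  75  71  72  81  83
   84  90]
 [ 78  76  76 100 147 179 178 153 123 108 122 122 121 120 127 138 144 145
  145 149]
 [ 72  76  87 144 214 242 239 210 164 134 149 168 174 183 198 199 200 202
  199 200]
 [ 75  75  96 161 225 237 228 206 181 181 196 210 214 215 214 217 206 200
  199 193]
 [ 71  73  88 139 184 197 201 208 209 213 225 222 220 209 195 184 166 158
  144 138]]
```

>>> {"op": "apply_moves", "data": {
  "series": [
    {"dp":[-1,0.8,3],"angular":[0,0,0]},
    {"dp":[0,0,5],"angular":[0,0,0]},
    {"dp":[0,0,6],"angular":[0,0,0]},
    {"dp":[0,0,6],"angular":[0,0,0]},
    {"dp":[0,0,5],"angular":[0,0,0]},
    {"dp":[0,0,3],"angular":[0,0,0]},
    {"dp":[0,0,2],"angular":[0,0,0]},
    {"dp":[0,0,0],"angular":[0,0,0]}
  ]
}}

```text
t: 43.0
tcp_pos: [464.0, 316.2, 114.1]
eef_rot: [0.067, 0.998, -0.0, -0.0]
force: [0.8, 0.3, -1.5]
finger_gap: 35.1
finger_force: 51.1
```

>>> {"op": "apply_moves", "data": {
  "series": [
    {"dp":[0,0,1.5],"angular":[0,0,0]},
    {"dp":[0,0,1.5],"angular":[0,0,0]},
    {"dp":[0,0,1.5],"angular":[0,0,0]},
    {"dp":[0,0,1.5],"angular":[0,0,0]},
    {"dp":[0,0,1.5],"angular":[0,0,0]},
    {"dp":[0,0,1.5],"angular":[0,0,0]},
    {"dp":[0,0,0],"angular":[0,0,0]},
    {"dp":[0,0,0],"angular":[0,0,0]}
  ]
}}

```text
t: 43.8
tcp_pos: [464.2, 316.2, 105.3]
eef_rot: [0.067, 0.998, -0.0, 0.0]
force: [0.8, -0.1, -2.2]
finger_gap: 35.0
finger_force: 51.1
```

```bash
python3 - <<'E'
from h import *
s=observe();P=s["tcp_pos"];print(s["t"],P,s["finger_gap"],s["force"].round(1),s["moment"].round(2))
E
```

```text
43.8 [464.16254452 316.15254513 105.3344953 ] 34.97167323778409 [ 0.8 -0.1 -2.2] [ 0.01  0.   -0.01]
```

>>> {"op": "apply_moves", "data": {
  "series": [
    {"dp":[0,0,1.2],"angular":[0,0,0]},
    {"dp":[0,0,1.2],"angular":[0,0,0]},
    {"dp":[0,0,1.2],"angular":[0,0,0]},
    {"dp":[0,0,1.2],"angular":[0,0,0]},
    {"dp":[0,0,1.2],"angular":[0,0,0]},
    {"dp":[0,0,1],"angular":[0,0,0]},
    {"dp":[0,0,0],"angular":[0,0,0]},
    {"dp":[0,0,0],"angular":[0,0,0]}
  ]
}}

```text
t: 44.6
tcp_pos: [464.2, 316.1, 98.3]
eef_rot: [0.067, 0.998, -0.0, 0.0]
force: [-0.8, -0.9, -2.1]
finger_gap: 35.5
finger_force: 51.1
```

```bash
python3 - <<'E'
from h import *
s=observe();P=s["tcp_pos"];print(s["t"],P,s["finger_gap"],s["force"].round(1),s["moment"].round(2))
E
```

```text
44.6 [464.15147677 316.14295956  98.34035887] 35.485975896688736 [-0.8 -0.9 -2.1] [ 0.02 -0.01 -0.01]
```

>>> {"op": "apply_moves", "data": {
  "series": [
    {"dp":[0,0,1.5],"angular":[0,0,0]},
    {"dp":[0,0,2],"angular":[0,0,0]},
    {"dp":[0,0,2],"angular":[0,0,0]},
    {"dp":[0,0,2],"angular":[0,0,0]},
    {"dp":[0,0,2],"angular":[0,0,0]},
    {"dp":[0,0,2],"angular":[0,0,0]},
    {"dp":[0,0,1.5],"angular":[0,0,0]},
    {"dp":[0,0,0],"angular":[0,0,0]}
  ]
}}

```text
t: 45.4
tcp_pos: [464.0, 316.1, 85.1]
eef_rot: [0.067, 0.998, -0.0, -0.0]
force: [-0.6, 1.5, -2.6]
finger_gap: 35.7
finger_force: 51.1
```

```bash
python3 - <<'E'
from h import *
s=observe();P=s["tcp_pos"];print(s["t"],P,s["finger_gap"],s["force"].round(1),s["moment"].round(2))
E
```

```text
45.4 [464.02510961 316.11682607  85.09676409] 35.69937923966837 [-0.6  1.5 -2.6] [ 0.06 -0.01 -0.02]
```

>>> {"op": "apply_moves", "data": {
  "series": [
    {"dp":[0,0,0.6],"angular":[0,0,0]},
    {"dp":[0,0,0.6],"angular":[0,0,0]},
    {"dp":[0,0,0.5],"angular":[0,0,0]},
    {"dp":[0,0,0.5],"angular":[0,0,0]},
    {"dp":[0,0,0],"angular":[0,0,0]},
    {"dp":[0,0,0],"angular":[0,0,0]},
    {"dp":[0,0,0],"angular":[0,0,0]},
    {"dp":[0,0,0],"angular":[0,0,0]}
  ]
}}

```text
t: 46.2
tcp_pos: [464.1, 316.2, 83.1]
eef_rot: [0.067, 0.998, -0.0, 0.0]
force: [0.2, -0.2, -2.1]
finger_gap: 35.1
finger_force: 51.1
```

>>> {"op": "apply_moves", "data": {
  "series": [
    {"dp":[0,0,0.4],"angular":[0,0,0]},
    {"dp":[0,0,0.4],"angular":[0,0,0]},
    {"dp":[0,0,0.4],"angular":[0,0,0]},
    {"dp":[0,0,0.4],"angular":[0,0,0]},
    {"dp":[0,0,0],"angular":[0,0,0]},
    {"dp":[0,0,0],"angular":[0,0,0]},
    {"dp":[0,0,0],"angular":[0,0,0]},
    {"dp":[0,0,0],"angular":[0,0,0]}
  ]
}}

```text
t: 47.0
tcp_pos: [464.3, 316.2, 82.7]
eef_rot: [0.067, 0.998, 0.0, 0.001]
force: [-2.9, -1.1, 10.1]
finger_gap: 35.0
finger_force: 52.6
```

>>> {"op": "apply_moves", "data": {
  "series": [
    {"dp":[0,0,-0.5],"angular":[0,0,0]},
    {"dp":[0,0,0],"angular":[0,0,0]},
    {"dp":[0,0,0],"angular":[0,0,0]},
    {"dp":[0,0,0],"angular":[0,0,0]},
    {"dp":[0,0,0],"angular":[0,0,0]},
    {"dp":[0,0,0],"angular":[0,0,0]},
    {"dp":[0,0,0],"angular":[0,0,0]},
    {"dp":[0,0,0],"angular":[0,0,0]}
  ],
  "fingers": 60
}}

```text
t: 47.8
tcp_pos: [464.1, 316.2, 82.0]
eef_rot: [0.067, 0.998, -0.0, 0.0]
force: [1.0, 1.1, -0.8]
finger_gap: 60.0
finger_force: 0.0
```

>>> {"op": "apply_moves", "data": {
  "series": [
    {"dp":[0,0,-5],"angular":[0,0,0]},
    {"dp":[0,0,-12],"angular":[0,0,0]},
    {"dp":[0,0,-20],"angular":[0,0,0]},
    {"dp":[0,0,-25],"angular":[0,0,0]},
    {"dp":[0,0,-25],"angular":[0,0,0]},
    {"dp":[0,0,-25],"angular":[0,0,0]},
    {"dp":[0,0,-20],"angular":[0,0,0]},
    {"dp":[0,0,-10],"angular":[0,0,0]}
  ]
}}

```text
t: 48.6
tcp_pos: [464.8, 316.6, 227.0]
eef_rot: [0.067, 0.998, 0.001, 0.001]
force: [0.4, -0.2, 0.6]
finger_gap: 59.9
finger_force: 0.0
```

>>> {"op": "apply_moves", "data": {
  "series": [
    {"dp":[5,-20,-5],"angular":[0,0,0]},
    {"dp":[5,-30,-5],"angular":[0,0,0]},
    {"dp":[5,-35,-5],"angular":[0,0,0]},
    {"dp":[5,-35,-5],"angular":[0,0,0]},
    {"dp":[5,-35,0],"angular":[0,0,0]},
    {"dp":[5,-30,0],"angular":[0,0,0]},
    {"dp":[5,-20,0],"angular":[0,0,0]},
    {"dp":[0,-10,0],"angular":[0,0,0]}
  ]
}}

```text
t: 49.4
tcp_pos: [399.9, 106.4, 244.5]
eef_rot: [0.067, 0.998, -0.0, 0.0]
force: [1.2, -0.5, -0.2]
finger_gap: 59.9
finger_force: 0.0
```

```bash
python3 - <<'E'
from h import *
s=observe();print(s["t"],s["tcp_pos"],s["force"].round(1),s["finger_force"])
p=get_image("top");q=get_image("side")
for k in(p,q):
  for t in("pillar_mid","tier_hub"):print(t,[(w(k,d["xyz"]).round(1).tolist(),round(d["p"],2)) for d in spot_point(k,t)[:1]])
hsv=cv2.cvtColor(p["img"],cv2.COLOR_BGR2HSV)
f=lambda h:((h[...,0]>10)&(h[...,0]<30)&(h[...,1]>60)&(h[...,2]>130))|((h[...,1]<70)&(h[...,2]>150))
m=f(hsv).astype(np.uint8);mm=np.zeros_like(m);mm[205:280,160:240]=m[205:280,160:240]
cv2.imwrite("pics/end_top.png",cv2.resize(p["img"][200:285,150:250],None,fx=6,fy=6))
hm=((hsv[...,1]<70)&(hsv[...,2]>200)).astype(np.uint8);h2=np.zeros_like(hm);h2[220:258,175:215]=hm[220:258,175:215]
c=max(cv2.findContours(h2,cv2.RETR_EXTERNAL,cv2.CHAIN_APPROX_NONE)[0],key=cv2.contourArea)[:,0]
print("hub",cv2.minAreaRect(np.array([atz(p,a,b,144)[:2] for a,b in c],np.float32)))
# expected corners of the board top if seated level
R=Ro.from_euler("z",-7.8,degrees=True)
print("side pred",[np.round(proj(q,np.array([462.6,316.2,110])+R.apply([a,b,0])),1).tolist() for a,b in((75,55),(-75,55),(-75,-55),(75,-55))])
hs=cv2.cvtColor(q["img"],cv2.COLOR_BGR2HSV);m=((hs[...,0]>10)&(hs[...,0]<30)&(hs[...,1]>60)&(hs[...,1]<190)&(hs[...,2]>130)).astype(np.uint8)
mm=np.zeros_like(m);mm[200:270,240:345]=m[200:270,240:345]
c=max(cv2.findContours(mm,cv2.RETR_EXTERNAL,cv2.CHAIN_APPROX_SIMPLE)[0],key=cv2.contourArea);print(cv2.approxPolyDP(c,2,True)[:,0].tolist())
E
```

```text
49.4 [399.9324853  106.39748065 244.48552948] [ 1.2 -0.5 -0.2] 0.0
pillar_mid [([463.8, 311.8, 133.0], 0.62)]
tier_hub [([461.1, 312.6, 132.4], 0.64)]
pillar_mid []
tier_hub [([467.1, 320.1, 130.7], 0.89)]
hub ((462.15130615234375, 313.6439208984375), (39.14671325683594, 40.43663787841797), 81.79426574707031)
side pred [[258.7, 244.4], [313.6, 252.3], [321.1, 235.1], [269.8, 228.2]]
[[282, 228], [270, 227], [258, 244], [261, 243], [261, 247], [278, 245], [283, 241]]
```

```bash
python3 -c "
from workcell import *
print(close_job())"
```

```text
the job is handed in; nothing more can be done
None
```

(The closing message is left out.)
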